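Turn the panel over, clamp it in the jig and set its feet

TASK

The yellow panel lies marked side down on the platform: slide it part-way out over the open edge facing the jig so that you can get under it, turn it over and lay it marked side up in the clamping jig, long side along the jig. Turn the red cam lever until the panel is against the fence and the sprung pad is pressed about half-way in, without ever bottoming the pad out; then stand every wooden foot that is there, flange down, centred on a circle of its own. Leave the other things alone.

Things in the scene. Friction and masses are not known exactly. Their poses are not given: they have to be found in the camera images.
- riser: raised platform with a white laminate top 270 x 260 mm and 85 mm high, fixed; its origin is the centre of its underside, at table level, so its flat top is 85 mm above that. Its -y edge (270 mm long, 130 mm from the origin, towards the middle of the table) is open: below the 18 mm thick top board there is free room outside and under that edge, the supports being set back by at least 30 mm. The top stays put when pushed on.
- panel_c (a point): centre (half-way through the thickness) of the yellow plastic panel, 180 (x) x 130 (y) x 5 mm, 140 g. At the start it lies flat on the riser, away from the edges, its long x side roughly along the riser's x; its +z then points up out of the plain face. The face with four circles is the other one, looking along -z, hidden at the start. It slides on the riser with moderate friction (about 0.5 to 1).
- circle0 (a point): centre of one of the four blue-rimmed white circles (58 mm across) printed on the marked face of the panel, at panel x = 52 mm, y = 34 mm from the panel's centre, on the surface of that face
- circle1 (a point): centre of one of the four blue-rimmed white circles (58 mm across) printed on the marked face of the panel, at panel x = 52 mm, y = -34 mm from the panel's centre, on the surface of that face
- circle2 (a point): centre of one of the four blue-rimmed white circles (58 mm across) printed on the marked face of the panel, at panel x = -52 mm, y = 34 mm from the panel's centre, on the surface of that face
- circle3 (a point): centre of one of the four blue-rimmed white circles (58 mm across) printed on the marked face of the panel, at panel x = -52 mm, y = -34 mm from the panel's centre, on the surface of that face
- jig: assembly jig: fixed grey base board 400 (x, from -275 to +125 mm) x 240 (y) mm, 12 mm thick; origin at table level under the middle of the place for the panel, which lies on the base with its long side along jig x, between two thin black lines at y = +-67 mm. An aluminium fence stands at the +x end, the cam clamp at the -x end; both are 12 to 15 mm high above the base near the panel's place. The y sides are open.
- fence_face (a point): middle of the face of the fence (160 mm wide in y, 12 mm high above the base) that the panel's +x end comes up against; it faces jig -x, axes as the jig's. Fixed, but it stands 88 to 96 mm from the jig's origin, differently each time.
- pad_face (a point): middle of the face of the black sprung clamping pad (70 mm wide in y, 13 mm high) on the aluminium jaw that the cam drives in jig +x; with the cam at 0 it stands 109 mm on the -x side of the jig's origin.
- cam (a joint): angle of the red eccentric cam lever about its upright pivot, rad: 0 fully open (0 to 0.2 at the start), grows anticlockwise seen from above, stop at 1.4. The jaw advances 26 mm per rad, evenly. Stiff (about 0.45 N m), stays where it is left, also under the pad's spring load.
- pad (a joint): how far the sprung pad is pressed back into the jaw, m: 0 free, 0.010 bottomed out; spring 1.2 N/mm. An orange stem behind the pad shows less and less as it is pressed in. About half-way in (0.0045) is right.
- cam_pivot (a point): point on the cam's upright pivot axis, at the height of the lever bar (48 mm above the table); fixed in the jig.
- cam_knob (a point): centre of the upright round black knob at the end of the cam lever, 24 mm across, 50 mm high, its top 91 mm above the table, 100 mm from the pivot axis; at cam angle 0 it lies 0.5 rad clockwise of the jig's -y direction as seen from above the pivot.
- foot0_c (a point): centre (29 mm above its underside) of a turned wooden foot, standing: a flange 54 mm across and 12 mm high below, above it a round stem 36 mm across, 58 mm high in all, 70 g; +z up. Three or four of these are there.
- foot1_c (a point): centre (29 mm above its underside) of a turned wooden foot, standing: a flange 54 mm across and 12 mm high below, above it a round stem 36 mm across, 58 mm high in all, 70 g; +z up. Three or four of these are there.
- foot2_c (a point): centre (29 mm above its underside) of a turned wooden foot, standing: a flange 54 mm across and 12 mm high below, above it a round stem 36 mm across, 58 mm high in all, 70 g; +z up. Three or four of these are there.
- foot3_c (a point): centre (29 mm above its underside) of a turned wooden foot, standing: a flange 54 mm across and 12 mm high below, above it a round stem 36 mm across, 58 mm high in all, 70 g; +z up. Three or four of these are there.
- sanding_block: cork sanding block 100 x 50 x 25 mm, lying between riser and jig; leave alone
- tape_roll: roll of tape 70 mm across, 25 mm high; leave alone
- glue: standing white glue bottle 44 mm across, 130 mm high; leave alone
- mug: white mug 80 mm across, 90 mm high; leave alone
- screwdriver: blue screwdriver 200 mm long, lying; leave alone
- ruler: yellow ruler 220 x 30 x 4 mm, lying; leave alone
Not all that is in view belongs to the job. What is shaped like the part that bears foot2_c but purple is not meant.

How it is judged:
By the outcome, as a careful person would: the job done as asked, in the order asked, and still so for the second after the job is handed in, with the robot touching nothing.
Of foot0, foot1, foot2, foot3 only 3 to 4 are there at a start; the rules pass over those that are not, and their reading is None.
At some moment in a run one of foot0, foot1, foot2, foot3 may be knocked a few centimetres aside while the robot is not near it.
It also fails if it takes over 208 s, if anything falls off the work surface, if the arm or the gripper's body presses on something with over 40 N, if the wrist force passes 120 N, or if a joint passes its speed limit or range.

ROBOT

A 6-joint arm with a two-finger parallel gripper is mounted at the origin on the work surface. World frame = base frame: x ahead of the robot, y to its left, z up, the work surface at z = 0. Lengths are in m, angles in rad, forces in N, time in s.
With the tool pointing down it reaches from about 0.375 to 0.9 m from the base axis. Payload 3.1 kg.
Tool frame: the origin (TCP) lies on the centre line of the jaws, within the pads' length; the fingertips stand 19 mm ahead of it and the grasp point (between the pads) is the TCP; z points along the fingers, y is the line along which they close (so a half turn about z gives the same grasp; the last joint's range is limited). The gripper opens to 85 mm and grips with 20 to 120 N. Pads are 22 mm wide; open, the fingers measure 114 mm over their backs; the gripper's body (76 mm by 85 mm) begins 54 mm behind the grasp point. The pads swing forward as they close: fully open they stand 13 mm farther back than shut.
Start: joints at [0.988, 0.527, 1.433, -0, 1.181, -0.178], TCP at [0.246, 0.574, 0.25] pointing down, gripper open.
Joint ranges: [-3.08, 3.08], [-0.75, 2.2], [0.22, 2.44], [-1.43, 4.57], [0, 2.65], [-2.85, 2.85]. Speed limits (rad/s): [2.79, 2.79, 3.14, 3.14, 3.14, 3.14].

INTERFACE

Orientations are given as a unit quaternion [x, y, z, w].
In Python, from station import manip gives the robot as it stands.
- The arm moves only by the tool servo_tool, never from a script. Its argument "rows" is a list that holds one entry, the list of rows, each a list of 7 numbers: the turn, a rotation vector about the tool's x, y, z in degrees, then the shift along the tool's x, y, z in m, then the gripper command: -1 is shut, 1 is fully open, values between are in proportion. In form: [[[wx, wy, wz, tx, ty, tz, jaw], ...]]. A call has 1 to 8 rows; each row shifts and turns the commanded pose from where the row before left it, along the tool's axes as they then stand; what a row does not reach is not made up. A row lasts 1/12 s, in which the tool goes at most 41.7 mm and 7.16 degrees, less where a joint would pass 70% of its speed; a pose out of reach is approached as far as the arm can. A call is refused whole if a number of a shift passes 0.0417 or a number of a turn 7.16, either way. A call with a gripper value outside its range is refused whole. The fingers move at their own pace and stop on an object; "squeeze" is the grip in N (left out, the last holds). Time passes only in rows, so rows that do not move let the fingers close. It gives the time, the measured TCP pose, the force, the opening and the grip force at its end, in the units of the state.
- manip.sense(): the state, without advancing time (a new reading comes with each control period).
- manip.snapshot(name): name is "side" or "top"; returns the picture (480x640x3 uint8, blue, green, red); there is no depth.
- manip.camera_info(name): a dict with "K" (3x3 intrinsics, pixels), "camera_from_world" (4x4, takes a point from world to camera coordinates). Camera axes: x right, y down, z forward; pixel columns grow to the right and rows downward; lengths in m; the calibration is good to about 2 mm. A picture is of the moment at which its call begins. camera_info takes no time and is no camera call.
- manip.sign_off(): hands the job in; it is judged then, once.
The state is a dict: "t": time; "q": joint angles; "qd": joint speeds; "tau": joint torques, N m; "tcp_pos": TCP position; "tool_rot": TCP orientation; "force": force on the tool from outside, world axes, zero at the start; "ft_torque": the same for the moment, N m; "finger_gap": opening from 0.0 (shut) to 1.0 (fully open); "gripper_force": force on a finger pad.
Only numpy, scipy, OpenCV 4.12 (cv2) and the standard library are available. Lean on these libraries where they do the work, as an engineer would, in place of code of your own. Each camera call takes 0.05 s, during which the arm holds its last target. There are 200 camera calls.

## Working session

There is one attempt and no reset: what is moved stays moved. The work goes in short steps, Python scripts to look and compute and a tool call to move; the robot and the scene stay as the last step left them, time stands still between calls to the robot, and variables do not carry over. Pictures are saved under pics/ and viewed, at most 14 in all, crops included, and the job is handed in when it is done.

Besides the shell and the picture viewer there is one more tool, called after "Call:" as name(argument=value, ...), one argument or row to a line, values as JSON. servo_tool: Moves the arm, as the interface text tells. Its arguments: {"type":"object","properties":{"rows":{"type":"array","items":{"type":"array","items":{"type":"array","items":{"type":"number"}}}},"squeeze":{"type":"number"}},"required":["rows"]}

```bash
ls; mkdir -p pics; python3 - <<'E'
from station import manip
import cv2
s=manip.sense();print({k:s[k] for k in('t','tcp_pos','tool_rot','force','finger_gap')})
for n in('side','top'):
    cv2.imwrite(f'pics/{n}0.png',manip.snapshot(n));c=manip.camera_info(n);print(n,c)
E
```

```text
pics
{'t': 0.0, 'tcp_pos': array([0.24573439, 0.57391602, 0.24931487]), 'tool_rot': array([ 2.01027107e-01,  9.79585052e-01, -1.02708597e-03, -4.17584158e-04]), 'force': array([-0.27729471, -0.22631257, -0.00312347]), 'finger_gap': 0.9994250051894791}
side {'K': array([[482.46486119,   0.        , 312.55415943],
       [  0.        , 482.46486119, 237.06004046],
       [  0.        ,   0.        ,   1.        ]]), 'camera_from_world': array([[ 0.91931609, -0.39339305,  0.00999149, -0.49943025],
       [-0.18481721, -0.45403464, -0.87160492,  0.18362106],
       [ 0.3474198 ,  0.79943384, -0.49010716,  1.0874764 ],
       [ 0.        ,  0.        ,  0.        ,  1.        ]])}
top {'K': array([[434.82108275,   0.        , 315.11255644],
       [  0.        , 434.82108275, 239.79077831],
       [  0.        ,   0.        ,   1.        ]]), 'camera_from_world': array([[-0.02266048, -0.99937424, -0.0271592 ,  0.03651851],
       [-0.98033739,  0.02753899, -0.19539757,  0.52370211],
       [ 0.19602324,  0.02219738, -0.98034798,  1.11247155],
       [ 0.        ,  0.        ,  0.        ,  1.        ]])}
```

View pics/top0.png

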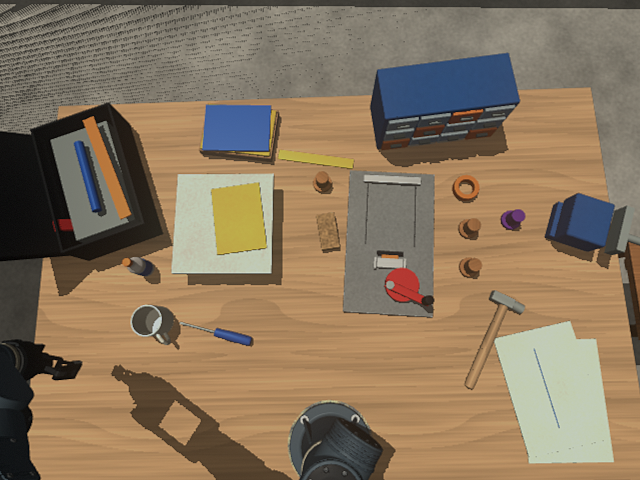

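View pics/side0.png

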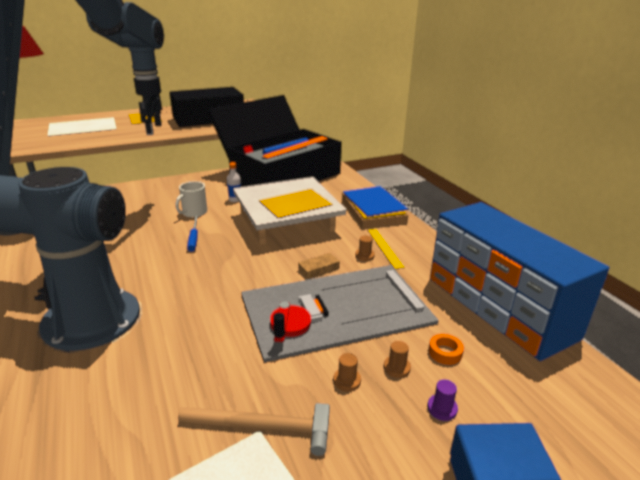

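Top view: riser at (223,223) px with the panel at (240,218). The jig is at (390,245), with its fence at (392,180), red cam at (402,285) and knob at (428,302). The three wooden feet are at (322,182), (470,228) and (470,267), and the purple decoy at (512,218). Side view agrees.

```bash
cat > h.py <<'E'
import numpy as np, cv2
from station import manip
def ray(n,px,z):
    c=manip.camera_info(n);T=c['camera_from_world'];R=T[:3,:3];o=-R.T@T[:3,3]
    d=R.T@np.linalg.inv(c['K'])@np.array([px[0],px[1],1.]);return o+d*(z-o[2])/d[2]
def proj(n,p):
    c=manip.camera_info(n);T=c['camera_from_world'];v=c['K']@(T[:3,:3]@np.asarray(p)+T[:3,3]);return v[:2]/v[2]
def mask(im,lo,hi,roi):
    h=cv2.cvtColor(im,cv2.COLOR_BGR2HSV);m=cv2.inRange(h,np.array(lo),np.array(hi));r=np.zeros_like(m)
    x0,y0,x1,y1=roi;r[y0:y1,x0:x1]=m[y0:y1,x0:x1];return r
def big(m):
    cs,_=cv2.findContours(m,cv2.RETR_EXTERNAL,cv2.CHAIN_APPROX_NONE);return max(cs,key=cv2.contourArea)
def rect(c,n,z):
    p=np.array([ray(n,q[0],z)[:2]*1000 for q in c],np.float32);return cv2.minAreaRect(p)
E
python3 - <<'E'
from h import *
im=cv2.imread('pics/top0.png');h=cv2.cvtColor(im,cv2.COLOR_BGR2HSV)
for q in [(240,218),(190,255),(400,225),(410,183),(392,180),(322,178),(470,225),(402,280),(428,300),(390,262)]:print(q,h[q[1],q[0]],end=' ')
print()
print('panel',rect(big(mask(im,(18,120,80),(35,255,255),(200,170,280,265))),'top',.09))
print('riser',rect(cv2.convexHull(big(mask(im,(0,0,150),(180,70,255),(165,165,280,280))|mask(im,(18,120,80),(35,255,255),(200,170,272,265)))),'top',.085))
print('jig',rect(cv2.convexHull(big(mask(im,(0,0,60),(180,40,255),(340,165,440,322)))),'top',.012))
for nm,roi in dict(a=(305,165,340,200),b=(455,212,487,245),c=(455,252,487,285)).items():
    m=mask(im,(3,90,60),(14,255,255),roi);c=big(m);print(nm,cv2.boundingRect(c),cv2.contourArea(c))
def up(roi,f=6):
    x0,y0,x1,y1=roi;return cv2.resize(im[y0:y1,x0:x1],None,fx=f,fy=f,interpolation=cv2.INTER_CUBIC)
a=up((338,165,442,322),3.8);b=[up(r,5) for r in((302,162,342,202),(450,208,490,248),(450,248,490,288))]
b=np.vstack(b);H=max(a.shape[0],b.shape[0]);f=lambda x:np.vstack([x,np.zeros((H-x.shape[0],x.shape[1],3),np.uint8)])
cv2.imwrite('pics/z0.png',np.hstack([f(a),f(b)]))
E
```

```text
(240, 218) [ 25 158 189] (190, 255) [ 34  29 195] (400, 225) [ 25  23 120] (410, 183) [ 22  25 112] (392, 180) [ 24  21 179] (322, 178) [ 13 146 155] (470, 225) [ 13 146 154] (402, 280) [  2 185 179] (428, 300) [11 80 54] (390, 262) [ 23  22 182] 
panel ((580.908203125, 223.23953247070312), (179.3627166748047, 129.27464294433594), 6.696898937225342)
riser ((573.779541015625, 265.0012512207031), (260.2904968261719, 267.7185363769531), 88.55802917480469)
jig ((523.4302978515625, -180.74806213378906), (237.4768829345703, 397.8504638671875), 85.06953430175781)
a (313, 171, 19, 21) 175.5
b (458, 218, 23, 21) 318.0
c (459, 257, 23, 21) 320.5
```

View pics/z0.png

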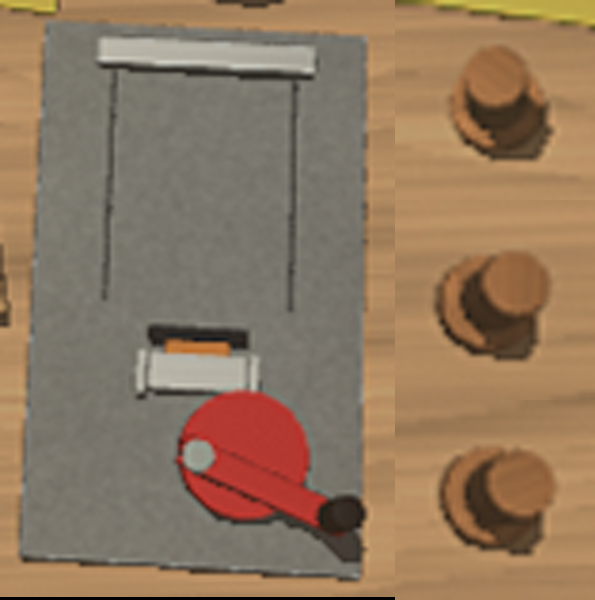

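The crop shows the jaw and pad at (198,340), the fence's lower edge at about y=70, and the knob at (343,513). First I turn the tool so the fingers span the panel's length, then go behind its +y edge.

Call:
servo_tool(
  rows=[
    [[0,0,6.68,0,0,0,1],[0,0,6.68,0,0,0,1],[0,0,6.68,0,0,0,1],[0,0,6.68,0,0,0,1],[0,0,6.68,0,0,0,1],[0,0,6.68,0,0,0,1],[0,0,6.68,0,0,0,1],[0,0,6.68,0,0,0,1]],
  ],
)

```text
t: 0.77
tcp_pos: [0.2459, 0.5741, 0.2497]
tool_rot: [0.622, 0.783, -0.001, 0.0]
force: [-0.5, -0.4, 0.6]
finger_gap: 0.996
gripper_force: 0.0
```

Call:
servo_tool(
  rows=[
    [[0,0,6.68,0,0,0,1],[0,0,6.68,0,0,0,1],[0,0,0,-0.0208,0.0278,0,1],[0,0,0,-0.0208,0.0278,0,1],[0,0,0,-0.0208,0.0278,0,1],[0,0,0,-0.0208,0.0278,0,1],[0,0,0,-0.0208,0.0278,0,1],[0,0,0,-0.0208,0.0278,0,1]],
  ],
)

```text
t: 1.43
tcp_pos: [0.4137, 0.4484, 0.2499]
tool_rot: [0.707, 0.707, -0.001, -0.0]
force: [0.4, 0.3, 0.6]
finger_gap: 1.002
gripper_force: 0.0
```

Call:
servo_tool(
  rows=[
    [[0,0,0,-0.0208,0.0278,0,1],[0,0,0,-0.0208,0.0278,0,1],[0,0,0,-0.0208,0.0278,0,1],[0,0,0,-0.0208,0.0278,0,1],[0,0,0,-0.0208,0.0278,0,1],[0,0,0,-0.0208,0.0278,0,1],[0,0,0,0,0,0.04,1],[0,0,0,0,0,0.04,1]],
  ],
)

```text
t: 2.1
tcp_pos: [0.5842, 0.3237, 0.172]
tool_rot: [0.708, 0.706, 0.004, 0.002]
force: [0.2, 0.9, -1.1]
finger_gap: 0.999
gripper_force: 0.0
```

Call:
servo_tool(
  rows=[
    [[0,0,0,0,0,0.03,1],[0,0,0,0,0,0.02,1],[0,0,0,0,0,0,1],[0,0,0,0,0,0,1]],
  ],
)

```text
t: 2.43
tcp_pos: [0.5789, 0.3245, 0.1188]
tool_rot: [0.707, 0.707, -0.002, -0.001]
force: [-0.1, 1.2, -0.2]
finger_gap: 1.005
gripper_force: 0.0
```

Call:
servo_tool(
  rows=[
    [[0,0,0,0,0,0.008,1],[0,0,0,0,0,0.002,1],[0,0,0,0,0,0.002,1],[0,0,0,0,0,0,1]],
  ],
)

```text
t: 2.77
tcp_pos: [0.58, 0.3251, 0.1091]
tool_rot: [0.707, 0.707, 0.001, 0.0]
force: [-0.1, -0.4, 0.7]
finger_gap: 0.996
gripper_force: 0.0
```

Call:
servo_tool(
  rows=[
    [[0,0,0,0,0,0.003,1],[0,0,0,0,0,0,1]],
  ],
)

```text
t: 2.93
tcp_pos: [0.5797, 0.325, 0.1055]
tool_rot: [0.707, 0.707, 0.0, 0.0]
force: [-0.9, -0.8, -0.0]
finger_gap: 1.004
gripper_force: 0.0
```

Call:
servo_tool(
  rows=[
    [[0,0,0,0,0,0.003,1],[0,0,0,0,0,0,1]],
  ],
)

```text
t: 3.1
tcp_pos: [0.5795, 0.3248, 0.102]
tool_rot: [0.707, 0.707, -0.0, -0.0]
force: [-0.5, 0.5, 0.1]
finger_gap: 0.999
gripper_force: 0.0
```

Call:
servo_tool(
  rows=[
    [[0,0,0,0,0,0.003,1],[0,0,0,0,0,0,1]],
  ],
)

```text
t: 3.27
tcp_pos: [0.5795, 0.3248, 0.0988]
tool_rot: [0.707, 0.707, -0.0, -0.0]
force: [-0.3, 0.1, -0.2]
finger_gap: 0.999
gripper_force: 0.0
```

Call:
servo_tool(
  rows=[
    [[0,0,0,0,0,0.003,1],[0,0,0,0,0,0,1]],
  ],
)

```text
t: 3.43
tcp_pos: [0.5794, 0.3248, 0.0957]
tool_rot: [0.707, 0.707, -0.0, -0.0]
force: [0.3, 0.4, -1.1]
finger_gap: 0.998
gripper_force: 0.0
```

Call:
servo_tool(
  rows=[
    [[0,0,0,0,0,0.002,1],[0,0,0,0,0,0,1]],
  ],
)

```text
t: 3.6
tcp_pos: [0.5796, 0.3248, 0.0939]
tool_rot: [0.707, 0.707, -0.0, -0.0]
force: [-0.3, -0.3, 0.8]
finger_gap: 1.0
gripper_force: 0.0
```

Call:
servo_tool(
  rows=[
    [[0,0,0,0,0,0.0015,1],[0,0,0,0,0,0,1]],
  ],
)

```text
t: 3.77
tcp_pos: [0.5796, 0.3249, 0.0926]
tool_rot: [0.707, 0.707, -0.0, -0.0]
force: [-0.2, -0.7, 0.6]
finger_gap: 1.005
gripper_force: 0.0
```

Call:
servo_tool(
  rows=[
    [[0,0,0,-0.01,0,0,1],[0,0,0,-0.01,0,0,1],[0,0,0,-0.01,0,0,1],[0,0,0,-0.005,0,0,1],[0,0,0,-0.005,0,0,1],[0,0,0,-0.005,0,0,1]],
  ],
)

```text
t: 4.27
tcp_pos: [0.58, 0.2792, 0.0931]
tool_rot: [0.707, 0.707, 0.0, 0.0]
force: [0.6, 1.3, 0.6]
finger_gap: 1.001
gripper_force: 0.7
```

Call:
servo_tool(
  rows=[
    [[0,0,0,-0.005,0,0,1],[0,0,0,-0.005,0,0,1],[0,0,0,-0.005,0,0,1],[0,0,0,-0.005,0,0,1],[0,0,0,-0.005,0,0,1],[0,0,0,-0.005,0,0,1],[0,0,0,-0.005,0,0,1],[0,0,0,0,0,0,1]],
  ],
)

```text
t: 4.93
tcp_pos: [0.5798, 0.2439, 0.0929]
tool_rot: [0.707, 0.707, -0.0, 0.0]
force: [-0.6, 0.3, 0.3]
finger_gap: 0.999
gripper_force: 0.2
```

```bash
python3 - <<'E'
from h import *
im=manip.snapshot('top');cv2.imwrite('pics/top1.png',im)
print('panel',rect(cv2.convexHull(big(mask(im,(18,120,80),(35,255,255),(200,170,318,280)))),'top',.09))
cv2.imwrite('pics/z1.png',cv2.resize(im[150:290,160:340],None,fx=3.5,fy=3.5))
E
```

```text
panel ((574.2838134765625, 164.84878540039062), (181.4718780517578, 128.29449462890625), 0.723681628704071)
```

View pics/z1.png

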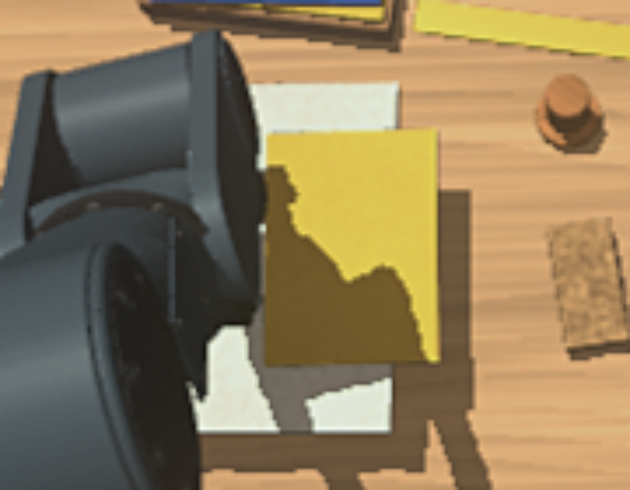

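Panel is square and overhanging by about 34 mm. I push 10 mm more, lift, and reorient.

Call:
servo_tool(
  rows=[
    [[0,0,0,-0.005,0,0,1],[0,0,0,-0.005,0,0,1],[0,0,0,0,0,0,1],[0,0,0,0.01,0,0,1],[0,0,0,0,0,-0.03,1],[0,0,0,0,0,-0.03,1],[0,0,6.9,0,0,-0.03,1],[0,0,6.9,0,0,-0.03,1]],
  ],
)

```text
t: 5.65
tcp_pos: [0.5792, 0.2456, 0.2137]
tool_rot: [0.788, 0.615, -0.001, -0.0]
force: [1.1, -0.4, 0.7]
finger_gap: 1.003
gripper_force: 0.0
```

Call:
servo_tool(
  rows=[
    [[0,0,6.9,0,0,-0.03,1],[0,0,6.9,0,0,0,1],[0,0,6.9,0,0,0,1],[0,0,6.9,0,0,0,1],[0,0,6.9,0,0,0,1],[0,0,6.9,0,0,0,1],[0,0,6.9,0,0,0,1],[0,0,6.9,0,0,0,1]],
  ],
)

```text
t: 6.32
tcp_pos: [0.5794, 0.2456, 0.2426]
tool_rot: [0.984, 0.18, -0.0, 0.0]
force: [-0.1, -0.8, 0.3]
finger_gap: 1.001
gripper_force: 0.0
```

Call:
servo_tool(
  rows=[
    [[0,0,6.9,0,0,0,1],[0,0,6.9,0,0,0,1],[0,0,0.3,0,0.036,0,1],[0,0,0,0,0.036,0,1],[0,0,0,0,0.036,0,1],[0,0,0,0,0.036,0,1],[0,0,0,0,0.036,0,1],[0,0,0,0,0.036,0,1]],
  ],
)

```text
t: 6.98
tcp_pos: [0.6058, 0.0296, 0.2427]
tool_rot: [0.998, 0.061, -0.0, -0.0]
force: [0.2, 0.3, 0.5]
finger_gap: 1.001
gripper_force: 0.0
```

```bash
python3 - <<'E'
from h import *
im=manip.snapshot('top');cv2.imwrite('pics/top2.png',im)
print('panel',rect(cv2.convexHull(big(mask(im,(18,120,80),(35,255,255),(200,170,310,280)))),'top',.09));s=manip.sense();print(s['t'],s['q'],s['tcp_pos'],s['tool_rot'])
E
```

```text
panel ((616.6715087890625, 207.02920532226562), (93.14820861816406, 24.076162338256836), 0.41095247864723206)
7.0333 [-0.14404407  0.51229387  1.48596542 -0.00601914  1.14103117  1.31234052] [0.60754136 0.02250313 0.24280106] [9.98287493e-01 5.84231402e-02 5.80684200e-04 2.91218011e-03]
```

Call:
servo_tool(
  rows=[
    [[0,0,6.7,0,0,0,1],[0,0,0,-0.03,0.035,0,1],[0,0,0,0,0.035,0,1],[6.9,0,0,0,0,0,1],[6.9,0,0,0,0,0,1],[6.9,0,0,0,0,0,1],[6.9,0,0,0,0,0,1],[6.9,0,0,0,0,0,1]],
  ],
)

```text
t: 7.7
tcp_pos: [0.5797, -0.0361, 0.2438]
tool_rot: [0.954, 0.002, 0.001, -0.299]
force: [0.2, 0.5, -0.8]
finger_gap: 0.998
gripper_force: 0.0
```

Call:
servo_tool(
  rows=[
    [[6.9,0,0,0,0,0,1],[6.9,0,0,0,0,0,1],[6.9,0,0,0,0,0,1],[6.9,0,0,0,0,0,1],[6.9,0,0,0,0,0,1],[6.9,0,0,0,0,0,1],[6.9,0,0,0,0,0,1],[0,0,0,0,0,0,1]],
  ],
)

```text
t: 8.37
tcp_pos: [0.5784, -0.0362, 0.2382]
tool_rot: [0.748, -0.002, -0.004, -0.664]
force: [-1.6, 0.2, -1.0]
finger_gap: 1.001
gripper_force: 0.0
```

```bash
python3 - <<'E'
from h import *
im=manip.snapshot('top');cv2.imwrite('pics/top2.png',im);cv2.imwrite('pics/side2.png',manip.snapshot('side'))
print('panel',rect(cv2.convexHull(big(mask(im,(18,120,80),(35,255,255),(200,170,310,280)))),'top',.09));s=manip.sense();print(s['t'],s['q'],s['tcp_pos'],s['tool_rot'])
E
```

```text
panel ((574.6697387695312, 155.27471923828125), (181.530029296875, 129.95921325683594), 0.14456893503665924)
8.4667 [-0.66168904  0.90197563  1.47775483  0.97308335  1.90923026  0.61544294] [ 0.57903301 -0.03581261  0.24157779] [ 0.75039631  0.00081105 -0.00243535 -0.6609832 ]
```

View pics/side2.png

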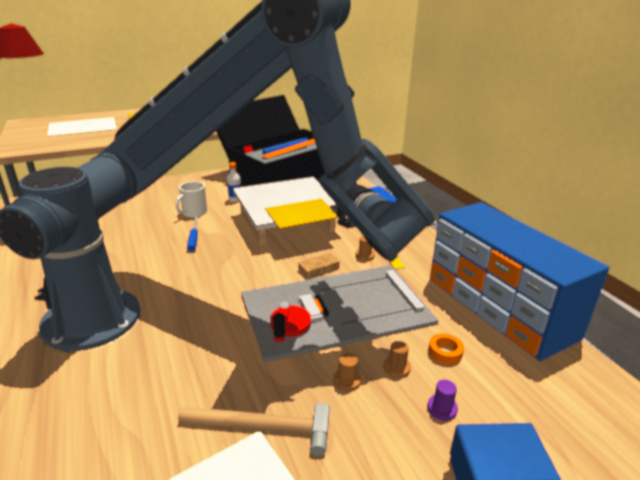

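The side view shows the arm clear, panel overhanging at about (300,213) px; it measures centre (575,155) mm. I go down in front of the edge with the jaws half open.

Call:
servo_tool(
  rows=[
    [[5.2,0,0,-0.004,0,0,0],[0,0,0,0,0.03,0,0],[0,0,0,0,0.03,0,0],[0,0,0,0,0.03,0,0],[0,0,0,0,0.03,0,0],[0,0,0,0,0.02,0,0],[0,0,0,0,0,0,0],[0,0,0,0,0,0,0]],
  ],
)

```text
t: 9.13
tcp_pos: [0.5755, -0.0407, 0.104]
tool_rot: [0.72, 0.002, -0.001, -0.694]
force: [0.8, -0.4, 1.0]
finger_gap: 0.506
gripper_force: 0.0
```

```bash
python3 - <<'E'
from h import *
from scipy.spatial.transform import Rotation as R
s=manip.sense();print(s['t'],s['q'],s['tcp_pos'],s['force']);r=R.from_quat(s['tool_rot']);print(r.as_matrix().round(3));print(r.inv().apply(np.array([.575,.108,.0875])-s['tcp_pos']))
E
```

```text
9.1333 [-0.67339121  1.16361571  1.42275693  0.95370395  1.87528751  0.44360114] [ 0.5755022  -0.04073436  0.10399405] [ 0.80127763 -0.35435718  0.95450254]
[[ 1.     0.001 -0.005]
 [ 0.005 -0.036  0.999]
 [ 0.001 -0.999 -0.036]]
[0.00023493 0.01109499 0.14923492]
```

Call:
servo_tool(
  rows=[
    [[0,0,0,0,0.011,0,0],[0,0,0,0,0,0.03,0],[0,0,0,0,0,0.03,0],[0,0,0,0,0,0.03,0],[0,0,0,0,0,0.03,0],[0,0,0,0,0,0.0145,0],[0,0,0,0,0,0.0145,0],[0,0,0,0,0,0,0]],
  ],
)

```text
t: 9.8
tcp_pos: [0.5739, 0.11, 0.0879]
tool_rot: [0.72, 0.003, -0.002, -0.694]
force: [0.0, 0.1, -1.0]
finger_gap: 0.495
gripper_force: 0.0
```

```bash
python3 - <<'E'
from h import *
im=manip.snapshot('side');s=manip.sense();print(s['tcp_pos'],s['force'],proj('side',s['tcp_pos']))
a=cv2.resize(im[150:270,210:350],None,fx=4,fy=4);cv2.imwrite('pics/z3.png',a)
E
```

```text
[0.57440603 0.10854492 0.08752646] [-0.87157832 -0.91747794 -0.52263636] [307.77058119 219.6195956 ]
```

View pics/z3.png

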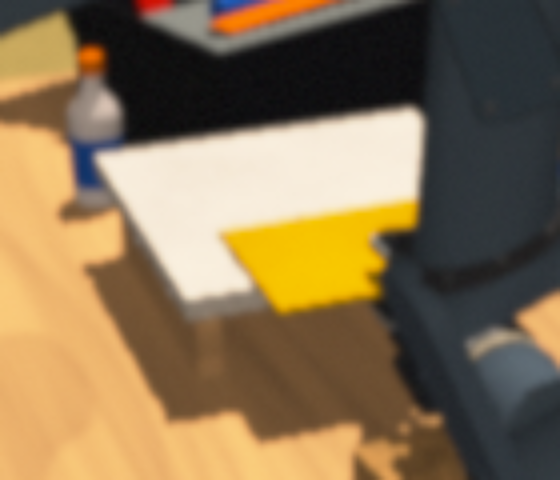

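The fingers straddle the overhanging edge at about (385,265). Close.

Call:
servo_tool(
  rows=[
    [[0,0,0,0,0,0,-1],[0,0,0,0,0,0,-1],[0,0,0,0,0,0,-1],[0,0,0,0,0,0,-1],[0,0,0,0,0,0,-1],[0,0,0,0,0,0,-1],[0,0,0,0,0,0,-1],[0,0,0,0,0,0,-1]],
  ],
  squeeze=60,
)

```text
t: 10.52
tcp_pos: [0.5751, 0.1062, 0.0889]
tool_rot: [0.717, 0.001, -0.0, -0.697]
force: [0.6, -0.4, 4.6]
finger_gap: 0.049
gripper_force: 58.5
```

Call:
servo_tool(
  rows=[
    [[0,0,0,0,-0.004,0,-1],[0,0,0,0,-0.008,0,-1],[0,0,0,0,-0.015,0,-1],[0,0,0,0,-0.02,0,-1],[0,0,0,0,-0.02,0,-1],[0,0,0,0,0,0,-1]],
  ],
)

```text
t: 11.02
tcp_pos: [0.5751, 0.1093, 0.1564]
tool_rot: [0.72, 0.003, 0.0, -0.694]
force: [0.4, 0.2, -1.9]
finger_gap: 0.052
gripper_force: 58.8
```

Call:
servo_tool(
  rows=[
    [[0,0,0,0,-0.029,-0.02,-1],[0,0,0,0,-0.029,-0.025,-1],[0,0,0,0,-0.029,-0.025,-1],[0,0,0,0,-0.029,-0.025,-1],[0,0,0,0,-0.029,-0.025,-1],[-4,0,0,0,0,0,-1],[-6.9,0,0,0,0,0,-1],[-6.9,0,0,0,0,0,-1]],
  ],
)

```text
t: 11.68
tcp_pos: [0.575, -0.0073, 0.3009]
tool_rot: [0.82, -0.0, -0.001, -0.572]
force: [-0.5, 0.1, -1.4]
finger_gap: 0.046
gripper_force: 59.1
```

Call:
servo_tool(
  rows=[
    [[-6.9,0,0,0,0,0,-1],[-6.9,0,0,0,0,0,-1],[-6.9,0,0,0,0,0,-1],[-6.9,0,0,0,0,0,-1],[-6.9,0,0,0,0,0,-1],[-6.9,0,0,0,0,0,-1],[-6.9,0,0,0,0,0,-1],[-6.9,0,0,0,0,0,-1]],
  ],
)

```text
t: 12.35
tcp_pos: [0.5748, -0.0061, 0.3028]
tool_rot: [0.992, 0.002, 0.0, -0.127]
force: [-1.9, 0.6, -1.8]
finger_gap: 0.048
gripper_force: 58.9
```

Call:
servo_tool(
  rows=[
    [[-6.9,0,0,0,0,0,-1],[-6.9,0,0,0,0,0,-1],[0,0,5,0,0,0,-1],[0,0,0,0,0,0,-1],[0,0,0,0,0,0,-1]],
  ],
)

```text
t: 12.77
tcp_pos: [0.5744, -0.0049, 0.3019]
tool_rot: [0.999, -0.041, -0.001, -0.011]
force: [-0.5, -0.3, -1.8]
finger_gap: 0.052
gripper_force: 59.0
```

```bash
cat >> h.py <<'E'
from scipy.spatial.transform import Rotation as R
def st():
    s=manip.sense();r=R.from_quat(s['tool_rot']);print(s['t'],'q',s['q'].round(2),'p',s['tcp_pos'].round(4),'F',s['force'].round(1),'gap',round(s['finger_gap'],3));print(r.as_matrix().round(3));return s,r
E
python3 -c "
from h import *
st()"
```

```text
12.7667 q [-0.21  0.4   1.5   0.02  1.25  1.43] p [ 0.5744 -0.0049  0.3019] F [-0.5 -0.3 -1.8] gap 0.052
[[ 0.997 -0.081 -0.002]
 [-0.081 -0.996  0.021]
 [-0.004 -0.021 -1.   ]]
```

Call:
servo_tool(
  rows=[
    [[-6.6,0,0.3,0,0,0,-1],[-6.6,0,0,0,0,0,-1],[-6.6,0,0,0,0,0,-1],[-6.6,0,0,0,0,0,-1],[-6.6,0,0,0,0,0,-1],[-6.6,0,0,0,0,0,-1],[-6.6,0,0,0,0,0,-1],[-6.6,0,0,0,0,0,-1]],
  ],
)

```text
t: 13.43
tcp_pos: [0.5753, -0.0056, 0.3024]
tool_rot: [0.899, -0.039, -0.02, 0.436]
force: [-0.7, 0.4, -2.0]
finger_gap: 0.053
gripper_force: 59.6
```

Call:
servo_tool(
  rows=[
    [[-6.6,0,0,0,0,0,-1],[-6.6,0,0,0,0,0,-1],[0,0,0,0,0,0,-1],[0,0,0,0,0,0,-1],[0,0,0,0,0,0,-1]],
  ],
)

```text
t: 13.85
tcp_pos: [0.5752, -0.006, 0.3026]
tool_rot: [0.844, -0.037, -0.025, 0.534]
force: [-0.9, -0.6, -1.6]
finger_gap: 0.048
gripper_force: 59.8
```

```bash
python3 -c "
from h import *
st()
a=manip.snapshot('top');b=manip.snapshot('side');cv2.imwrite('pics/top4.png',a);cv2.imwrite('pics/side4.png',b)
cv2.imwrite('pics/z4.png',np.hstack([a[130:350,180:490],b[130:350,150:460]]))
"
```

```text
13.85 q [ 0.21  0.68  1.47 -1.04  1.57  2.21] p [ 0.5752 -0.006   0.3026] F [-0.9 -0.6 -1.6] gap 0.048
[[ 0.996 -0.037 -0.082]
 [-0.09  -0.427 -0.9  ]
 [-0.002  0.904 -0.428]]
```

View pics/z4.png

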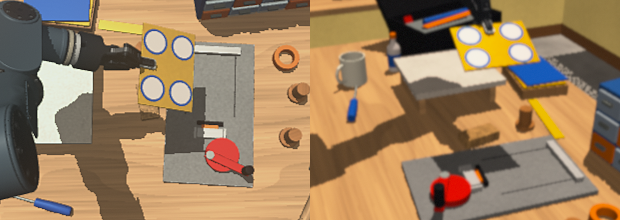

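Panel flipped, circles up (left crop at (165,70)). Next I measure fence and pad along the jig.

```bash
cat >> h.py <<'E'
YJ=np.deg2rad(-4.93);O=np.array([.5981,-.1872]);RJ=np.array([[np.cos(YJ),-np.sin(YJ)],[np.sin(YJ),np.cos(YJ)]])
def j2w(x,y): return O+RJ@np.array([x,y])
def w2j(p): return RJ.T@(np.asarray(p)[:2]-O)
E
python3 - <<'E'
from h import *
c=lambda u,v:(338+u/3.8,165+v/3.8)
for nm,u,v,z in[('fence L top edge',98,66,.024),('fence R top',315,75,.024),('pad L',150,326,.025),('pad R',247,331,.025),('line L top',116,68,.012),('line L bot',104,300,.012),('line R top',297,82,.012),('line R bot',290,310,.012),('pivot',198,456,.054),('knob top',343,511,.091)]:
    p=ray('top',c(u,v),z);print(nm,p.round(4),(w2j(p)*1000).round(1))
for nm,px in[('a',(322.4,177.4)),('b',(474,225)),('c',(475,264.4))]:print(nm,ray('top',px,.058).round(4))
s,r=st()
for cx in(-.007,):
    e=j2w(cx,0);print('target',e)
E
```

```text
fence L top edge [ 0.6907 -0.1166  0.024 ] [86.2 78.3]
fence R top [ 0.6787 -0.2755  0.024 ] [ 87.9 -81. ]
pad L [ 0.4947 -0.1449  0.025 ] [-106.7   33.2]
pad R [ 0.4892 -0.2137  0.025 ] [-106.3  -35.8]
line L top [ 0.6928 -0.1311  0.012 ] [89.5 64. ]
line L bot [ 0.5169 -0.1142  0.012 ] [-87.2  65.7]
line R top [ 0.6776 -0.2646  0.012 ] [ 85.9 -70.3]
line R bot [ 0.5058 -0.2479  0.012 ] [-86.7 -68.4]
pivot [ 0.3984 -0.1696  0.054 ] [-200.4    0.3]
knob top [ 0.3566 -0.2572  0.091 ] [-234.6  -90.5]
a [ 0.6971 -0.0008  0.058 ]
b [ 0.5515 -0.3998  0.058 ]
c [ 0.4461 -0.3925  0.058 ]
13.95 q [ 0.21  0.68  1.47 -1.04  1.57  2.21] p [ 0.5753 -0.0061  0.3039] F [ 0.4 -0.6 -1.4] gap 0.051
[[ 0.996 -0.039 -0.081]
 [-0.09  -0.426 -0.9  ]
 [ 0.001  0.904 -0.428]]
target [ 0.5911259  -0.18659843]
```

Call:
servo_tool(
  rows=[
    [[0,0,0,0.0038,-0.0188,0.0287,-1],[0,0,0,0.0038,-0.0188,0.0287,-1],[0,0,0,0.0038,-0.0188,0.0287,-1],[0,0,0,0.0038,-0.0188,0.0287,-1],[0,0,0,0.0038,-0.0188,0.0287,-1],[0,0,0,0.0038,-0.0188,0.0287,-1],[0,0,0,0.0038,-0.0188,0.0287,-1],[0,0,0,0.0036,-0.0188,0.0287,-1]],
  ],
)

```text
t: 14.62
tcp_pos: [0.5931, -0.1527, 0.0692]
tool_rot: [0.844, -0.039, -0.023, 0.535]
force: [0.3, 1.2, -1.9]
finger_gap: 0.051
gripper_force: 59.7
```

Call:
servo_tool(
  rows=[
    [[0,0,0,0,0,0,-1],[0,0,0,0,0,0,-1],[0,0,0,0,0,0,-1]],
  ],
)

```text
t: 14.87
tcp_pos: [0.5926, -0.1512, 0.0704]
tool_rot: [0.844, -0.038, -0.024, 0.535]
force: [-0.1, -0.1, -1.9]
finger_gap: 0.048
gripper_force: 59.8
```

```bash
python3 -c "
from h import *
s,r=st();print(w2j(s['tcp_pos']))
a=manip.snapshot('top');b=manip.snapshot('side');cv2.imwrite('pics/top5.png',a);cv2.imwrite('pics/side5.png',b)
cv2.imwrite('pics/z5.png',cv2.resize(np.hstack([a[150:350,320:460],b[220:420,230:450]]),None,fx=2.2,fy=2.2))
"
```

```text
14.8667 q [-0.02  1.02  1.56 -1.27  1.24  2.55] p [ 0.5926 -0.1512  0.0704] F [-0.1 -0.1 -1.9] gap 0.048
[[ 0.996 -0.039 -0.081]
 [-0.09  -0.425 -0.901]
 [ 0.001  0.905 -0.426]]
[-0.00859586  0.03540105]
```

View pics/z5.png

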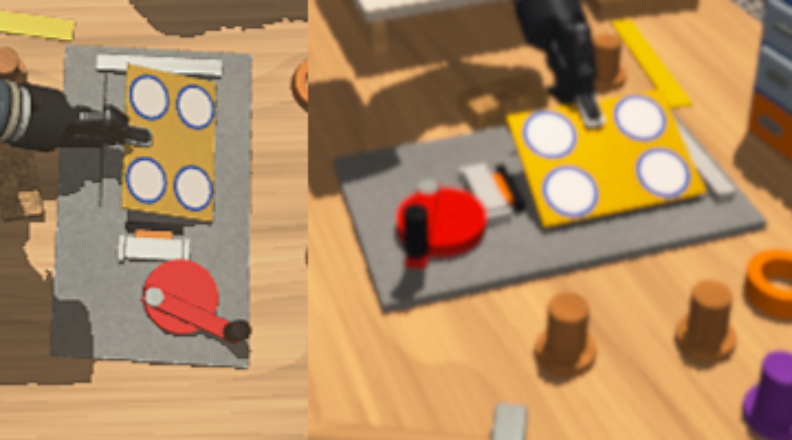

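Both views agree: panel hovering over its place with clearance at both ends. I flatten a little and lower until the far edge touches.

Call:
servo_tool(
  rows=[
    [[-2,0,0,0,-0.005,0.001,-1],[-2,0,0,0,-0.005,0.001,-1],[0,0,0,0,-0.003,0.0005,-1],[0,0,0,0,0,0,-1],[0,0,0,0,0,0,-1]],
  ],
)

```text
t: 15.38
tcp_pos: [0.5927, -0.1473, 0.0571]
tool_rot: [0.824, -0.036, -0.025, 0.564]
force: [-0.6, 1.1, -1.3]
finger_gap: 0.049
gripper_force: 59.9
```

Call:
servo_tool(
  rows=[
    [[0,0,0,0,-0.002,0.0008,-1],[0,0,0,0,0,0,-1],[0,0,0,0,0,0,-1]],
  ],
)

```text
t: 15.63
tcp_pos: [0.5927, -0.1482, 0.0558]
tool_rot: [0.823, -0.036, -0.025, 0.566]
force: [0.4, 3.4, 4.0]
finger_gap: 0.048
gripper_force: 60.4
```

Call:
servo_tool(
  rows=[
    [[0,0,0,0,-0.002,0.0008,-1],[0,0,0,0,0,0,-1],[0,0,0,0,0,0,-1]],
  ],
)

```text
t: 15.88
tcp_pos: [0.5928, -0.1485, 0.0547]
tool_rot: [0.823, -0.036, -0.025, 0.567]
force: [-0.6, 3.6, 8.1]
finger_gap: 0.044
gripper_force: 60.7
```

```bash
python3 -c "
from h import *
s,r=st();print(w2j(s['tcp_pos']))
"
```

```text
15.8833 q [-0.    1.08  1.54 -1.31  1.3   2.6 ] p [ 0.5928 -0.1485  0.0547] F [-0.6  3.6  8.1] gap 0.044
[[ 0.996 -0.032 -0.082]
 [-0.088 -0.354 -0.931]
 [ 0.     0.935 -0.356]]
[-0.0085941   0.03812707]
```

Call:
servo_tool(
  rows=[
    [[0,0,0,0,0,0,-0.8],[0,0,0,0,0,0,-0.7],[0,0,0,0,0,0,-0.6],[0,0,0,0,0,0,-0.55],[0,0,0,0,0,0,-0.55],[0,0,0,0,0,0,-0.55]],
  ],
  squeeze=40,
)

```text
t: 16.38
tcp_pos: [0.5918, -0.1482, 0.0512]
tool_rot: [0.824, -0.036, -0.026, 0.564]
force: [0.6, 1.5, 0.0]
finger_gap: 0.222
gripper_force: 0.4
```

Call:
servo_tool(
  rows=[
    [[0,0,0,0,0,-0.02,-0.55],[0,0,0,0,0,-0.04,-0.55],[0,0,0,0,0,-0.04,-0.55],[0,0,0,0,0,-0.04,-0.55],[0,0,0,0,0,0,-0.55],[0,0,0,0,0,0,-0.55]],
  ],
)

```text
t: 16.88
tcp_pos: [0.6048, -0.0157, 0.1033]
tool_rot: [0.825, -0.035, -0.023, 0.564]
force: [0.3, -0.6, 0.3]
finger_gap: 0.225
gripper_force: 0.0
```

```bash
python3 -c "
from h import *
s,r=st()
a=manip.snapshot('top');b=manip.snapshot('side');cv2.imwrite('pics/top6.png',a);cv2.imwrite('pics/side6.png',b)
m=mask(a,(18,120,80),(35,255,255),(340,165,440,300));g=cv2.convexHull(np.vstack([c for c in cv2.findContours(m,0,1)[0] if cv2.contourArea(c)>20]))
q=rect(g,'top',.017);print(q,w2j(np.array(q[0])/1000))
cv2.imwrite('pics/z6.png',cv2.resize(np.hstack([a[150:350,320:460],b[220:420,230:450]]),None,fx=2.2,fy=2.2))
"
```

```text
16.8833 q [ 0.2   1.03  1.43 -1.12  1.46  2.49] p [ 0.6048 -0.0157  0.1033] F [ 0.3 -0.6  0.3] gap 0.225
[[ 0.996 -0.032 -0.079]
 [-0.085 -0.361 -0.929]
 [ 0.001  0.932 -0.362]]
((620.3314819335938, -151.2957000732422), (220.6779327392578, 238.57785034179688), 84.84733581542969) [0.01906367 0.03768201]
```

View pics/z6.png

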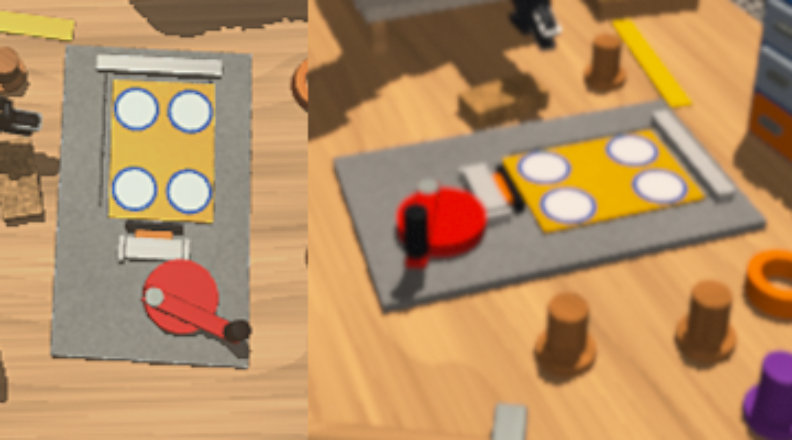

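The panel lies flat, marked side up, between fence and pad, a few mm toward -y. I measure it properly.

```bash
python3 - <<'E'
from h import *
a=cv2.imread('pics/top6.png')
q=rect(cv2.convexHull(big(mask(a,(18,120,80),(35,255,255),(340,165,440,300)))),'top',.017);print(q,w2j(np.array(q[0])/1000))
for n,roi in(('top',(340,165,440,300)),):
    h=cv2.cvtColor(a,cv2.COLOR_BGR2HSV);m=mask(a,(0,0,170),(180,60,255),(362,185,420,252))
    for c in cv2.findContours(m,0,1)[0]:
        if cv2.contourArea(c)>100:
            e=cv2.minEnclosingCircle(c);p=ray('top',e[0],.017);print(e,p.round(4),w2j(p).round(4))
E
```

```text
((587.3529052734375, -194.5652618408203), (129.35394287109375, 180.91603088378906), 85.44640350341797) [-0.01007437 -0.0082616 ]
((405.5, 236.5), 8.860122680664062) [ 0.5337 -0.2247  0.017 ] [-0.0609 -0.0429]
((380.62103271484375, 235.4426727294922), 8.760637283325195) [ 0.5386 -0.1567  0.017 ] [-0.0619  0.0253]
((406.0, 200.0625), 8.566248893737793) [ 0.6376 -0.2326  0.017 ] [ 0.0432 -0.0419]
((381.5303039550781, 199.32827758789062), 8.633195877075195) [ 0.6418 -0.1646  0.017 ] [0.0416 0.0262]
```

Call:
servo_tool(
  rows=[
    [[0,0,0,0,0.028,-0.011,-0.55],[0,0,0,0,0.028,-0.011,1],[0,0,0,0,0.028,-0.011,1],[0,0,0,0,0.028,-0.011,1],[0,0,0,0,0.028,-0.011,1],[6.9,0,0,0,0,0,1],[6.9,0,0,0,0,0,1],[6.9,0,0,0,0,0,1]],
  ],
)

```text
t: 17.65
tcp_pos: [0.6034, -0.0186, 0.2522]
tool_rot: [0.913, -0.041, -0.02, 0.405]
force: [-0.4, 0.1, 0.2]
finger_gap: 1.0
gripper_force: 0.0
```

Call:
servo_tool(
  rows=[
    [[6.9,0,0,0,0,0,1],[6.9,0,0,0,0,0,1],[6.9,0,0,0,0,0,1],[6.9,0,0,0,0,0,1],[6.9,0,0,0,0,0,1],[6.9,0,0,0,0,0,1],[6.9,0,0,0,0,0,1],[0,0,-6,0,0,0,1]],
  ],
)

```text
t: 18.32
tcp_pos: [0.6032, -0.0231, 0.2522]
tool_rot: [1.0, 0.004, -0.001, -0.003]
force: [-0.5, -0.2, 0.6]
finger_gap: 0.998
gripper_force: 0.0
```

Call:
servo_tool(
  rows=[
    [[0,0,-7,0,0,0,1],[0,0,-7,0,0,0,1],[0,0,-7,0,0,0,1],[0,0,-7,0,0,0,1],[0,0,-7,0,0,0,1],[0,0,-7,0,0,0,1],[0,0,-7,0,0,0,1],[0,0,-7,0,0,0,1]],
  ],
)

```text
t: 18.98
tcp_pos: [0.6025, -0.0195, 0.2513]
tool_rot: [0.879, 0.478, -0.001, -0.003]
force: [-0.2, -0.0, 0.6]
finger_gap: 0.999
gripper_force: 0.0
```

Call:
servo_tool(
  rows=[
    [[0,0,-7,0,0,0,1],[0,0,-7,0,0,0,1],[0,0,-7,0,0,0,1],[0,0,-7,0,0,0,1],[0,0,0,0,0,0,1],[0,0,0,0,0,0,1]],
  ],
)

```text
t: 19.48
tcp_pos: [0.603, -0.0189, 0.2516]
tool_rot: [0.74, 0.673, -0.0, -0.003]
force: [-0.3, 0.7, 0.2]
finger_gap: 1.0
gripper_force: 0.0
```

```bash
python3 -c "
from h import *
s,r=st();print(w2j(s['tcp_pos']), 'yaw',np.degrees(np.arctan2(*r.as_matrix()[[1,0],1])))
a=manip.snapshot('top')
q=rect(cv2.convexHull(big(mask(a,(18,120,80),(35,255,255),(340,165,440,300)))),'top',.017);print(q,w2j(np.array(q[0])/1000))
"
```

```text
19.4833 q [-0.22  0.5   1.48  0.    1.16 -0.12] p [ 0.603  -0.0189  0.2516] F [-0.3  0.7  0.2] gap 1.0
[[ 0.094  0.996 -0.004]
 [ 0.996 -0.094  0.004]
 [ 0.003 -0.004 -1.   ]]
[-0.00953899  0.16808341] yaw -5.416993525673698
((587.6136474609375, -194.19309997558594), (129.66326904296875, 180.66685485839844), 85.08299255371094) [-0.00984658 -0.00786841]
```

Call:
servo_tool(
  rows=[
    [[0,0,-0.5,-0.0331,0,0,1],[0,0,0,-0.0331,0,0,1],[0,0,0,-0.0331,0,0,1],[0,0,0,-0.0331,0,0,1],[0,0,0,-0.0331,0,0,1],[0,0,0,-0.0331,0,0,1],[0,0,0,-0.0331,0,0,1],[0,0,0,-0.0331,0,0,1]],
  ],
)

```text
t: 20.2
tcp_pos: [0.5816, -0.2833, 0.2514]
tool_rot: [0.736, 0.677, 0.001, -0.002]
force: [0.1, 0.3, -0.2]
finger_gap: 1.0
gripper_force: 0.0
```

Call:
servo_tool(
  rows=[
    [[0,0,0,0,0,0.035,1],[0,0,0,0,0,0.035,1],[0,0,0,0,0,0.035,1],[0,0,0,0,0,0.035,1],[0,0,0,0,0,0.035,1],[0,0,0,0,0,0.03,1],[0,0,0,0,0,0.015,1],[0,0,0,0,0,0,1]],
  ],
)

```text
t: 20.87
tcp_pos: [0.579, -0.2791, 0.027]
tool_rot: [0.736, 0.677, -0.0, -0.006]
force: [-0.8, 0.5, -0.0]
finger_gap: 1.0
gripper_force: 0.0
```

Call:
servo_tool(
  rows=[
    [[0,0,0,0,0,0,1],[0,0,0,0,0,0,1]],
  ],
)

```text
t: 21.03
tcp_pos: [0.5829, -0.2814, 0.0329]
tool_rot: [0.735, 0.678, 0.001, -0.001]
force: [0.0, -0.2, -0.1]
finger_gap: 1.0
gripper_force: 0.0
```

```bash
python3 -c "
from h import *
s,r=st();print(w2j(s['tcp_pos']), 'yaw',np.degrees(np.arctan2(*r.as_matrix()[[1,0],1])))
"
```

```text
21.0333 q [-0.62  0.84  1.51  0.    0.8  -0.54] p [ 0.5829 -0.2814  0.0329] F [ 0.  -0.2 -0.1] gap 1.0
[[ 0.081  0.997  0.   ]
 [ 0.997 -0.081  0.002]
 [ 0.002  0.    -1.   ]]
[-0.00699736 -0.09519616] yaw -4.667537765242859
```

Call:
servo_tool(
  rows=[
    [[0,0,0,0,0,0.008,1],[0,0,0,0,0,0.003,1],[0,0,0,0,0,0.002,1],[0,0,0,0,0,0,1],[0,0,0,0.004,0,0,1],[0,0,0,0.004,0,0,1],[0,0,0,0,0,0,1]],
  ],
)

```text
t: 21.62
tcp_pos: [0.5828, -0.2714, 0.019]
tool_rot: [0.735, 0.678, 0.001, -0.002]
force: [-0.2, 0.8, 0.2]
finger_gap: 1.0
gripper_force: 0.0
```

Call:
servo_tool(
  rows=[
    [[0,0,0,0.003,0,0,1],[0,0,0,0.002,0,0,1],[0,0,0,0.001,0,0,1],[0,0,0,0,0,0,1],[0,0,0,0,0,0,1]],
  ],
)

```text
t: 22.03
tcp_pos: [0.5834, -0.2664, 0.0188]
tool_rot: [0.735, 0.678, 0.001, -0.002]
force: [-0.7, -0.4, -0.0]
finger_gap: 1.0
gripper_force: 0.0
```

Call:
servo_tool(
  rows=[
    [[0,0,0,-0.006,0,0,1],[0,0,0,0,0,-0.035,1],[0,0,0,0,0,-0.035,1],[0,0,0,0,0,-0.04,1],[0,0,0,0,-0.04,0,-1],[0,0,0,0,-0.04,0,-1],[0,0,0,0,-0.04,0,-1],[0,0,0,0,0,0,-1]],
  ],
)

```text
t: 22.7
tcp_pos: [0.454, -0.2587, 0.1281]
tool_rot: [0.736, 0.677, -0.001, -0.009]
force: [-0.6, 1.7, -0.5]
finger_gap: 0.454
gripper_force: 0.0
```

```bash
python3 -c "
from h import *
s,r=st();print(w2j(s['tcp_pos']))
a=manip.snapshot('top');cv2.imwrite('pics/top7.png',a);cv2.imwrite('pics/side7.png',manip.snapshot('side'))
q=rect(cv2.convexHull(big(mask(a,(18,120,80),(35,255,255),(340,165,440,300)))),'top',.017);print(q,w2j(np.array(q[0])/1000))
cv2.imwrite('pics/z7.png',cv2.resize(a[160:325,335:445],None,fx=3.6,fy=3.6,interpolation=2))
"
```

```text
22.7 q [-0.73  0.58  1.78  0.    0.79 -0.65] p [ 0.454  -0.2587  0.1281] F [-0.6  1.7 -0.5] gap 0.454
[[ 0.082  0.997 -0.013]
 [ 0.997 -0.082  0.013]
 [ 0.012 -0.014 -1.   ]]
[-0.13742937 -0.08361264]
((659.2501831054688, -245.61244201660156), (33.53444290161133, 26.30105209350586), 88.19352722167969) [ 0.06594384 -0.05294118]
```

View pics/z7.png

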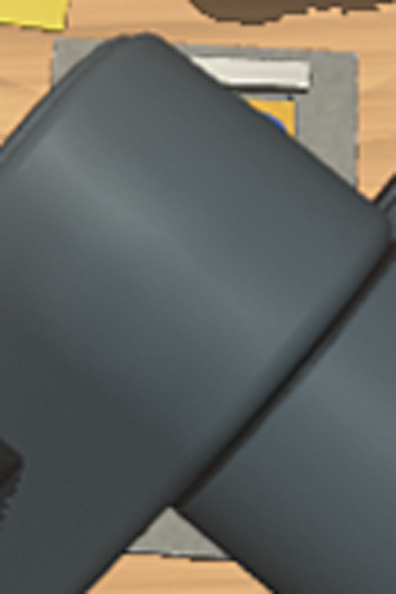

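The arm hides the panel in that view, so I'll check it later. Next, the cam knob: go over it with jaws part-open.

Call:
servo_tool(
  rows=[
    [[0,0,0,-0.002,-0.03,0,0.1],[0,0,0,-0.003,-0.03,0,0.1],[0,0,0,-0.003,-0.03,0,0.1],[0,0,0,0,0,0,0.1],[0,0,0,0,0,0,0.1],[0,0,0,0,0,0,0.1]],
  ],
)

```text
t: 23.3
tcp_pos: [0.375, -0.2659, 0.1294]
tool_rot: [0.735, 0.678, 0.001, 0.0]
force: [0.3, -0.1, 0.1]
finger_gap: 0.55
gripper_force: 0.0
```

```bash
python3 -c "
from h import *
s,r=st();print(w2j(s['tcp_pos']))
"
```

```text
23.3 q [-0.86  0.52  1.95  0.    0.67 -0.78] p [ 0.375  -0.2659  0.1294] F [ 0.3 -0.1  0.1] gap 0.55
[[ 0.08   0.997  0.001]
 [ 0.997 -0.08   0.001]
 [ 0.001  0.001 -1.   ]]
[-0.21554685 -0.0976286 ]
```

Call:
servo_tool(
  rows=[
    [[0,0,0,0.0055,-0.0195,0,0.1],[0,0,0,0,0,0,0.1],[0,0,0,0,0,0.012,0.1],[0,0,0,0,0,0.012,0.1],[0,0,0,0,0,0.012,0.1],[0,0,0,0,0,0.012,0.1],[0,0,0,0,0,0.004,0.1],[0,0,0,0,0,0,0.1]],
  ],
)

```text
t: 23.97
tcp_pos: [0.3551, -0.2572, 0.0763]
tool_rot: [0.735, 0.678, 0.001, -0.002]
force: [0.3, 0.4, -0.2]
finger_gap: 0.548
gripper_force: 0.0
```

Call:
servo_tool(
  rows=[
    [[0,0,0,0,0,0,-0.3],[0,0,0,0,0,0,-0.6],[0,0,0,0,0,0,-1],[0,0,0,0,0,0,-1],[0,0,0,0,0,0,-1],[0,0,0,0,0,0,-1]],
  ],
  squeeze=20,
)

```text
t: 24.47
tcp_pos: [0.3553, -0.2574, 0.0777]
tool_rot: [0.735, 0.678, 0.001, -0.0]
force: [5.5, 2.6, -1.9]
finger_gap: 0.269
gripper_force: 22.0
```

```bash
python3 -c "
from h import *
s,r=st();print(w2j(s['tcp_pos']))
"
```

```text
24.4667 q [-0.88  0.62  2.03  0.    0.49 -0.81] p [ 0.3553 -0.2574  0.0777] F [ 5.5  2.6 -1.9] gap 0.269
[[ 0.081  0.997  0.001]
 [ 0.997 -0.081  0.002]
 [ 0.002  0.001 -1.   ]]
[-0.23591498 -0.0908515 ]
```

Call:
servo_tool(
  rows=[
    [[0,0,0,-0.002,0.006,0,-1],[0,0,0,-0.0016,0.006,0,-1],[0,0,0,-0.0013,0.006,0,-1],[0,0,0,-0.0009,0.006,0,-1],[0,0,0,-0.0005,0.006,0,-1],[0,0,0,-0.0002,0.006,0,-1],[0,0,0,0.0002,0.006,0,-1],[0,0,0,0,0,0,-1]],
  ],
)

```text
t: 25.13
tcp_pos: [0.395, -0.2681, 0.0776]
tool_rot: [0.734, 0.679, -0.001, -0.001]
force: [-4.6, -5.5, 0.4]
finger_gap: 0.276
gripper_force: 22.3
```

Call:
servo_tool(
  rows=[
    [[0,0,0,0.0003,0.004,0,-1],[0,0,0,0.0005,0.004,0,-1],[0,0,0,0,0,0,-1],[0,0,0,0,0,0,-1]],
  ],
)

```text
t: 25.47
tcp_pos: [0.4027, -0.2678, 0.0776]
tool_rot: [0.734, 0.679, -0.001, -0.001]
force: [-5.3, -5.4, -0.6]
finger_gap: 0.273
gripper_force: 22.3
```

```bash
python3 -c "
from h import *
s,r=st();print(w2j(s['tcp_pos']),s['tau'])
a=manip.snapshot('top');cv2.imwrite('pics/top8.png',a);cv2.imwrite('pics/side8.png',manip.snapshot('side'))
"
```

```text
25.4667 q [-0.82  0.64  1.92 -0.    0.58 -0.74] p [ 0.4027 -0.2678  0.0776] F [-5.3 -5.4 -0.6] gap 0.273
[[ 0.077  0.997 -0.003]
 [ 0.997 -0.077  0.001]
 [ 0.001 -0.003 -1.   ]]
[-0.18774017 -0.09706988] [  2.95582786 -38.05199146  -6.57502234   1.2042667    0.08200821
   0.24605714]
```

Call:
servo_tool(
  rows=[
    [[0,0,0,0.0008,0.003,0,-1],[0,0,0,0.0008,0.003,0,-1],[0,0,0,0,0,0,-1],[0,0,0,0,0,0,-1]],
  ],
)

```text
t: 25.9
tcp_pos: [0.4088, -0.2668, 0.0776]
tool_rot: [0.734, 0.679, -0.001, -0.001]
force: [-4.9, -5.2, -0.6]
finger_gap: 0.272
gripper_force: 22.3
```

Call:
servo_tool(
  rows=[
    [[0,0,0,0.0008,0.003,0,-1],[0,0,0,0.0008,0.003,0,-1],[0,0,0,0,0,0,-1],[0,0,0,0,0,0,-1]],
  ],
)

```text
t: 26.23
tcp_pos: [0.4149, -0.2658, 0.0776]
tool_rot: [0.734, 0.679, -0.001, -0.001]
force: [-4.8, -6.0, 0.7]
finger_gap: 0.274
gripper_force: 22.3
```

Call:
servo_tool(
  rows=[
    [[0,0,0,0.0008,0.0025,0,-1],[0,0,0,0,0,0,-1],[0,0,0,0,0,0,-1]],
  ],
)

```text
t: 26.48
tcp_pos: [0.4174, -0.2652, 0.0776]
tool_rot: [0.734, 0.679, -0.001, -0.001]
force: [-4.8, -5.2, 0.4]
finger_gap: 0.273
gripper_force: 22.3
```

```bash
python3 -c "
from h import *
s,r=st();print(w2j(s['tcp_pos']))
a=manip.snapshot('top');cv2.imwrite('pics/top9.png',a);cv2.imwrite('pics/side9.png',manip.snapshot('side'))
"
```

```text
26.4833 q [-0.79  0.65  1.89 -0.    0.6  -0.71] p [ 0.4174 -0.2652  0.0776] F [-4.8 -5.2  0.4] gap 0.273
[[ 0.077  0.997 -0.003]
 [ 0.997 -0.077  0.001]
 [ 0.001 -0.003 -1.   ]]
[-0.17337504 -0.09320094]
```

```bash
python3 -c "
import cv2,numpy as np
f=lambda i,s:cv2.resize(i,None,fx=s,fy=s,interpolation=2)
a=cv2.imread('pics/top9.png');b=cv2.imread('pics/side9.png')
cv2.imwrite('pics/z9.png',np.hstack([f(a[170:320,340:440],3.6),f(b[250:385,235:340],4)]))
"
```

```text
(no output)
```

View pics/z9.png

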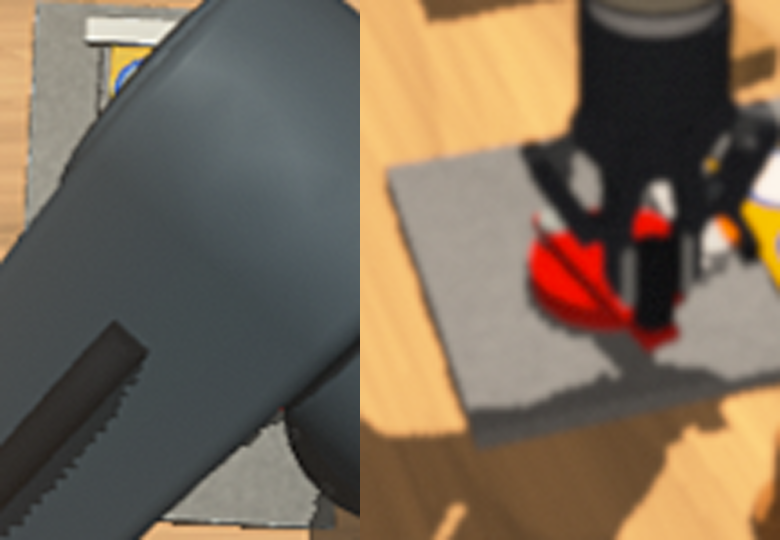

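The arm hides the jaw. I let go, move clear and measure.

Call:
servo_tool(
  rows=[
    [[0,0,0,0,0,0,0],[0,0,0,0,0,0,0.1],[0,0,0,0,0,0,0.1],[0,0,0,0,0,-0.035,0.1],[0,0,0,0,0,-0.035,0.1],[0,0,0,0,0,-0.035,0.1],[0,0,0,0,0,-0.035,0.1],[0,0,0,0.035,0.01,0,0.1]],
  ],
)

```text
t: 27.25
tcp_pos: [0.4348, -0.2373, 0.2238]
tool_rot: [0.737, 0.676, 0.001, 0.007]
force: [1.0, -0.2, 0.1]
finger_gap: 0.546
gripper_force: 0.0
```

Call:
servo_tool(
  rows=[
    [[0,0,0,0.038,0.014,0,0.1],[0,0,0,0.038,0.014,0,0.1],[0,0,0,0.038,0.014,0,0.1],[0,0,0,0.038,0.014,0,0.1],[0,0,0,0.038,0.014,0,0.1],[0,0,0,0.038,0.014,0,0.1],[0,0,0,0.038,0.014,0,0.1],[0,0,0,0.038,0.014,0,0.1]],
  ],
)

```text
t: 27.92
tcp_pos: [0.5673, 0.0665, 0.2182]
tool_rot: [0.735, 0.678, 0.001, -0.002]
force: [0.9, -1.4, -0.1]
finger_gap: 0.552
gripper_force: 0.0
```

Call:
servo_tool(
  rows=[
    [[0,0,0,0.03,0.014,0,0.1],[0,0,0,0,0,0,0.1]],
  ],
)

```text
t: 28.08
tcp_pos: [0.586, 0.0985, 0.2184]
tool_rot: [0.733, 0.68, 0.003, -0.001]
force: [0.8, 0.3, 0.4]
finger_gap: 0.548
gripper_force: 0.0
```

```bash
python3 -c "
from h import *
s,r=st()
f=lambda i,s:cv2.resize(i,None,fx=s,fy=s,interpolation=2)
a=manip.snapshot('top');cv2.imwrite('pics/top10.png',a);b=manip.snapshot('side');cv2.imwrite('pics/side10.png',b)
q=rect(cv2.convexHull(big(mask(a,(18,120,80),(35,255,255),(340,165,440,300)))),'top',.017);print(q,w2j(np.array(q[0])/1000))
cv2.imwrite('pics/z10.png',np.hstack([f(a[170:320,340:440],3.6),f(b[250:385,235:340],4)]))
for i in('top0','top6','top10'):
    im=cv2.imread(f'pics/{i}.png');m=mask(im,(4,170,120),(17,255,255),(370,235,415,270));c=big(m);print(i,cv2.contourArea(c),m.sum()/255,cv2.boundingRect(c))
for i in('side0','side6','side10'):
    im=cv2.imread(f'pics/{i}.png');m=mask(im,(6,170,120),(17,255,255),(285,280,345,330));print(i,m.sum()/255,cv2.boundingRect(big(m)))
"
```

```text
28.0833 q [-0.02  0.52  1.55  0.01  1.07  0.05] p [0.586  0.0985 0.2184] F [0.8 0.3 0.4] gap 0.548
[[ 0.074  0.997  0.003]
 [ 0.997 -0.074  0.006]
 [ 0.006  0.002 -1.   ]]
((597.4380493164062, -193.61489868164062), (130.23374938964844, 180.49374389648438), 85.04913330078125) [-0.00010821 -0.00644805]
top0 26.0 43.0 (382, 255, 16, 3)
top6 12.0 29.0 (382, 255, 16, 3)
top10 9.5 27.0 (382, 249, 16, 3)
side0 47.0 (315, 299, 8, 13)
side6 48.0 (315, 298, 8, 14)
side10 45.0 (321, 297, 9, 14)
```

View pics/z10.png

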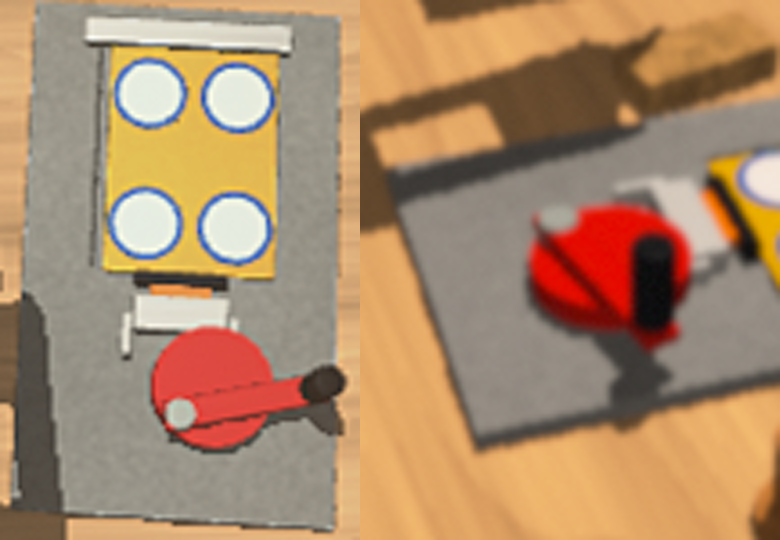

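Panel is at the fence end, pad barely pressed (stem near full), and still about 4 mm toward -y. I nudge it once more while it is free.

Call:
servo_tool(
  rows=[
    [[0,0,0.7,-0.038,0.0037,0,1],[0,0,0,-0.038,0.0037,0,1],[0,0,0,-0.038,0.0037,0,1],[0,0,0,-0.038,0.0037,0,1],[0,0,0,-0.038,0.0037,0,1],[0,0,0,-0.038,0.0037,0,1],[0,0,0,-0.038,0.0037,0,1],[0,0,0,-0.038,0.0037,0,1]],
  ],
)

```text
t: 28.85
tcp_pos: [0.5833, -0.2155, 0.217]
tool_rot: [0.74, 0.673, 0.0, -0.002]
force: [0.1, -0.5, -0.4]
finger_gap: 0.998
gripper_force: 0.0
```

Call:
servo_tool(
  rows=[
    [[0,0,0,-0.038,0.0037,0,1],[0,0,0,-0.038,0.0037,0,1],[0,0,0,0,0,0,1],[0,0,0,0,0,0.035,1],[0,0,0,0,0,0.035,1],[0,0,0,0,0,0.035,1],[0,0,0,0,0,0.035,1],[0,0,0,0,0,0.03,1]],
  ],
)

```text
t: 29.52
tcp_pos: [0.583, -0.2887, 0.0447]
tool_rot: [0.74, 0.673, 0.0, -0.003]
force: [0.3, -0.3, -0.8]
finger_gap: 0.999
gripper_force: 0.0
```

Call:
servo_tool(
  rows=[
    [[0,0,0,0,0,0.015,1],[0,0,0,0,0,0,1],[0,0,0,0,0,0,1]],
  ],
)

```text
t: 29.77
tcp_pos: [0.5838, -0.2886, 0.031]
tool_rot: [0.74, 0.673, 0.0, -0.003]
force: [-0.1, -0.3, 0.8]
finger_gap: 0.999
gripper_force: 0.0
```

```bash
python3 -c "
from h import *
s,r=st();print(w2j(s['tcp_pos']), 'yaw',np.degrees(np.arctan2(*r.as_matrix()[[1,0],1])))
"
```

```text
29.7667 q [-0.63  0.85  1.49  0.    0.81 -0.54] p [ 0.5838 -0.2886  0.031 ] F [-0.1 -0.3  0.8] gap 0.999
[[ 0.094  0.996 -0.004]
 [ 0.996 -0.094  0.005]
 [ 0.005 -0.004 -1.   ]]
[-0.00550226 -0.10222513] yaw -5.380993986715741
```

Call:
servo_tool(
  rows=[
    [[0,0,-0.5,0,0,0.008,1],[0,0,0,0,0,0.0035,1],[0,0,0,0,0,0,1],[0,0,0,0.008,0,0,1],[0,0,0,0.008,0,0,1],[0,0,0,0.004,0,0,1],[0,0,0,0.003,0,0,1],[0,0,0,0.003,0,0,1]],
  ],
)

```text
t: 30.43
tcp_pos: [0.5879, -0.2623, 0.0208]
tool_rot: [0.736, 0.677, 0.0, -0.001]
force: [-1.7, -3.0, 1.5]
finger_gap: 1.0
gripper_force: 1.4
```

Call:
servo_tool(
  rows=[
    [[0,0,0,0,0,0,1],[0,0,0,0,0,0,1]],
  ],
)

```text
t: 30.6
tcp_pos: [0.5879, -0.2621, 0.0206]
tool_rot: [0.736, 0.677, 0.001, -0.002]
force: [-0.3, 0.7, 1.6]
finger_gap: 1.0
gripper_force: 0.5
```

Call:
servo_tool(
  rows=[
    [[0,0,0,-0.006,0,0,1],[0,0,0,0,0,-0.035,1],[0,0,0,0,0,-0.035,1],[0,0,0,0,0,-0.04,1],[0,0,0,-0.008,-0.04,0,0.1],[0,0,0,-0.008,-0.04,0,0.1],[0,0,0,0,-0.04,0,0.1],[0,0,0,0,-0.04,0,0.1]],
  ],
)

```text
t: 31.27
tcp_pos: [0.4251, -0.2717, 0.1309]
tool_rot: [0.736, 0.677, 0.001, -0.001]
force: [-0.4, 0.1, 0.9]
finger_gap: 0.551
gripper_force: 0.0
```

Call:
servo_tool(
  rows=[
    [[0,0,0,0,0,0,0.1],[0,0,0,0,0,0,0.1],[0,0,0,0,0,0,0.1]],
  ],
)

```text
t: 31.52
tcp_pos: [0.4273, -0.2725, 0.1308]
tool_rot: [0.736, 0.677, 0.001, -0.001]
force: [0.0, -0.8, 0.2]
finger_gap: 0.55
gripper_force: 0.0
```

```bash
python3 -c "
from h import *
s,r=st();print(w2j(s['tcp_pos']))
a=manip.snapshot('side');cv2.imwrite('pics/side11.png',a)
for n in ('side10','side11'):
    im=cv2.imread(f'pics/{n}.png');c=cv2.convexHull(big(mask(im,(18,120,80),(35,255,255),(300,260,440,340))));q=rect(c,'side',.017);print(n,q,w2j(np.array(q[0])/1000))
"
```

```text
31.5167 q [-0.79  0.56  1.83  0.    0.75 -0.71] p [ 0.4273 -0.2725  0.1308] F [ 0.  -0.8  0.2] gap 0.55
[[ 0.085  0.996  0.   ]
 [ 0.996 -0.085  0.002]
 [ 0.002  0.    -1.   ]]
[-0.16279728 -0.09965303]
side10 ((598.8729248046875, -191.82464599609375), (138.0559844970703, 183.84359741210938), 85.298828125) [ 0.0011675  -0.00454111]
side11 ((598.7122192382812, -188.39431762695312), (137.2587890625, 184.93772888183594), 85.49491882324219) [ 0.00071259 -0.00113729]
```

Call:
servo_tool(
  rows=[
    [[0,0,0,0.0035,-0.0106,0,0.1],[0,0,0,0,0,0,0.1],[0,0,0,0,0,0.014,0.1],[0,0,0,0,0,0.014,0.1],[0,0,0,0,0,0.014,0.1],[0,0,0,0,0,0.011,0.1],[0,0,0,0,0,0,0.1],[0,0,0,0,0,0,0.1]],
  ],
)

```text
t: 32.23
tcp_pos: [0.4171, -0.2669, 0.077]
tool_rot: [0.736, 0.677, 0.001, -0.002]
force: [0.7, -0.2, -0.9]
finger_gap: 0.549
gripper_force: 0.0
```

Call:
servo_tool(
  rows=[
    [[0,0,0,0,0,0,-0.3],[0,0,0,0,0,0,-0.6],[0,0,0,0,0,0,-1],[0,0,0,0,0,0,-1],[0,0,0,0,0,0,-1],[0,0,0,0,0,0,-1]],
  ],
  squeeze=20,
)

```text
t: 32.73
tcp_pos: [0.4171, -0.2672, 0.0782]
tool_rot: [0.736, 0.677, 0.001, -0.0]
force: [2.8, 0.8, 2.9]
finger_gap: 0.274
gripper_force: 22.4
```

Call:
servo_tool(
  rows=[
    [[0,0,0,0.001,0.003,0,-1],[0,0,0,0.001,0.003,0,-1],[0,0,0,0,0,0,-1],[0,0,0,0,0,0,-1]],
  ],
)

```text
t: 33.07
tcp_pos: [0.4216, -0.2664, 0.0781]
tool_rot: [0.735, 0.678, -0.001, -0.001]
force: [-4.0, -3.3, 5.5]
finger_gap: 0.273
gripper_force: 22.7
```

Call:
servo_tool(
  rows=[
    [[0,0,0,0.0012,0.003,0,-1],[0,0,0,0.0012,0.003,0,-1],[0,0,0,0,0,0,-1],[0,0,0,0,0,0,-1]],
  ],
)

```text
t: 33.4
tcp_pos: [0.4276, -0.2646, 0.0781]
tool_rot: [0.735, 0.678, -0.001, -0.002]
force: [-4.7, -4.1, 6.0]
finger_gap: 0.272
gripper_force: 22.7
```

Call:
servo_tool(
  rows=[
    [[0,0,0,0.0013,0.003,0,-1],[0,0,0,0,0,0,-1],[0,0,0,0,0,0,-1]],
  ],
)

```text
t: 33.65
tcp_pos: [0.4305, -0.2638, 0.0781]
tool_rot: [0.735, 0.678, -0.001, -0.002]
force: [-5.5, -5.2, 5.7]
finger_gap: 0.273
gripper_force: 22.7
```

```bash
python3 -c "
from h import *
s,r=st();p=w2j(s['tcp_pos']);print(p,'c',.5+np.arcsin((p[0]+.2004)/.1))
a=manip.snapshot('side');cv2.imwrite('pics/side12.png',a)
for n in ('side11','side12'):
    im=cv2.imread(f'pics/{n}.png');c=cv2.convexHull(big(mask(im,(18,120,80),(35,255,255),(300,260,440,340))));q=rect(c,'side',.017);print(n,q,w2j(np.array(q[0])/1000))
"
```

```text
33.65 q [-0.77  0.65  1.86 -0.    0.63 -0.69] p [ 0.4305 -0.2638  0.0781] F [-5.5 -5.2  5.7] gap 0.273
[[ 0.08   0.997 -0.004]
 [ 0.997 -0.08   0.001]
 [ 0.001 -0.004 -1.   ]]
[-0.1603909  -0.09068944] c 0.9116161896578845
side11 ((598.7122192382812, -188.39431762695312), (137.2587890625, 184.93772888183594), 85.49491882324219) [ 0.00071259 -0.00113729]
side12 ((598.7589111328125, -188.05418395996094), (137.54306030273438, 184.614501953125), 85.18350982666016) [ 0.00072988 -0.0007944 ]
```

The panel stays put while the jaw advances: it is against the fence and the pad is compressing. A touch more, then let go, clear off toward foot a, and check the stem.

Call:
servo_tool(
  rows=[
    [[0,0,0,0.0006,0.0015,0,-1],[0,0,0,0,0,0,-1],[0,0,0,0,0,0,-1],[0,0,0,0,0,0,0],[0,0,0,0,0,0,0.1],[0,0,0,0,0,0,0.1],[0,0,0,0,0,-0.035,0.1],[0,0,0,0,0,-0.035,0.1]],
  ],
)

```text
t: 34.37
tcp_pos: [0.4317, -0.2603, 0.1457]
tool_rot: [0.736, 0.677, 0.001, -0.006]
force: [0.2, 0.5, -0.1]
finger_gap: 0.548
gripper_force: 0.0
```

Call:
servo_tool(
  rows=[
    [[0,0,0,0,0,-0.035,0.1],[0,0,0,0,0,-0.035,0.1],[0,0,0,0.038,0.014,0,0.1],[0,0,0,0.038,0.014,0,0.1],[0,0,0,0.038,0.014,0,0.1],[0,0,0,0.038,0.014,0,0.1],[0,0,0,0.038,0.014,0,0.1],[0,0,0,0.038,0.014,0,0.1]],
  ],
)

```text
t: 35.03
tcp_pos: [0.5362, -0.0398, 0.218]
tool_rot: [0.736, 0.677, 0.001, -0.002]
force: [1.0, 0.0, 0.5]
finger_gap: 0.553
gripper_force: 0.0
```

Call:
servo_tool(
  rows=[
    [[0,0,0,0.038,0.014,0,0.1],[0,0,0,0.038,0.014,0,0.1],[0,0,0,0.038,0.014,0,0.1],[0,0,0,0,0,0,0.1]],
  ],
)

```text
t: 35.37
tcp_pos: [0.5897, 0.0748, 0.2184]
tool_rot: [0.734, 0.679, 0.003, -0.002]
force: [0.1, -1.2, 0.4]
finger_gap: 0.549
gripper_force: 0.0
```

```bash
python3 - <<'E'
from h import *
s,r=st()
a=manip.snapshot('top');cv2.imwrite('pics/top13.png',a);b=manip.snapshot('side');cv2.imwrite('pics/side13.png',b)
# straightened view: jig plane z=.025, 0.25 mm per px, x -140..-70 ; y -40..40
def warp(im,n,z):
    P=[(-.14,-.04),(-.07,-.04),(-.07,.04),(-.14,.04)]
    src=np.float32([proj(n,[*j2w(*p),z]) for p in P]);dst=np.float32([(0,0),(280,0),(280,320),(0,320)])
    return cv2.warpPerspective(im,cv2.getPerspectiveTransform(src,dst),(280,320),flags=cv2.INTER_CUBIC)
for i in('top6','top10','top13','side6','side10','side13'):
    w=warp(cv2.imread(f'pics/{i}.png'),i.rstrip('0123456789'),.022).astype(float)
    sat=w[140:180].mean(0);o=np.clip(sat[:,2]-sat[:,0]-60,0,None) # red-blue
    x=np.arange(280)/4-140
    sel=(x<(-75)); k=o*sel; print(i,'orange integral',round(k.max()),round(k[(x>-125)].sum()/4/max(k.max(),1),2), [ (int(a)) for a in (sat[:,2]-sat[:,0])[::8]])
q=rect(cv2.convexHull(big(mask(a,(18,120,80),(35,255,255),(340,165,440,300)))),'top',.017);print(q,w2j(np.array(q[0])/1000))
f=lambda i,s:cv2.resize(i,None,fx=s,fy=s,interpolation=2)
cv2.imwrite('pics/z13.png',np.hstack([f(a[170:320,340:440],3.6),f(b[250:385,235:340],4)]))
E
```

```text
35.3667 q [-0.06  0.52  1.55  0.01  1.07  0.01] p [0.5897 0.0748 0.2184] F [ 0.1 -1.2  0.4] gap 0.549
[[ 0.077  0.997  0.002]
 [ 0.997 -0.077  0.007]
 [ 0.007  0.001 -1.   ]]
top6 orange integral 111 22.1 [18, 19, 20, 19, 17, 17, 12, 20, 58, 141, 168, 153, 145, 53, -2, 9, 14, 8, 7, 29, 105, 151, 148, 143, 142, 142, 144, 147, 146, 128, 99, 70, 41, 24, 7]
top10 orange integral 110 16.89 [138, 113, 67, 26, 10, 12, 15, 16, 16, 16, 16, 16, 15, 13, 10, 22, 56, 128, 170, 155, 149, 62, -15, 1, 5, 43, 104, 147, 154, 143, 143, 143, 144, 146, 149]
top13 orange integral 119 13.39 [160, 162, 166, 146, 104, 42, 10, 8, 15, 15, 15, 16, 16, 15, 15, 13, 7, 6, 68, 165, 162, 65, -15, 2, 6, 44, 105, 147, 155, 145, 144, 144, 144, 144, 145]
side6 orange integral 184 22.61 [24, 25, 25, 25, 25, 25, 25, 33, 59, 107, 167, 230, 240, 209, 131, 51, 11, 19, 78, 154, 207, 231, 236, 235, 229, 212, 175, 139, 100, 63, 39, 25, 19, 16, 14]
side10 orange integral 178 18.18 [165, 183, 195, 191, 170, 135, 94, 59, 37, 27, 25, 24, 24, 24, 25, 30, 51, 98, 161, 220, 233, 187, 102, 32, 16, 56, 132, 193, 224, 232, 225, 211, 178, 145, 115]
side13 orange integral 175 14.7 [147, 105, 73, 61, 56, 50, 38, 25, 16, 14, 16, 19, 22, 24, 25, 25, 25, 33, 57, 97, 139, 140, 93, 34, 17, 57, 131, 194, 225, 232, 234, 234, 225, 208, 192]
((598.1307373046875, -189.17196655273438), (129.92088317871094, 181.468017578125), 85.18145751953125) [ 0.00020009 -0.00196203]
```

View pics/z13.png

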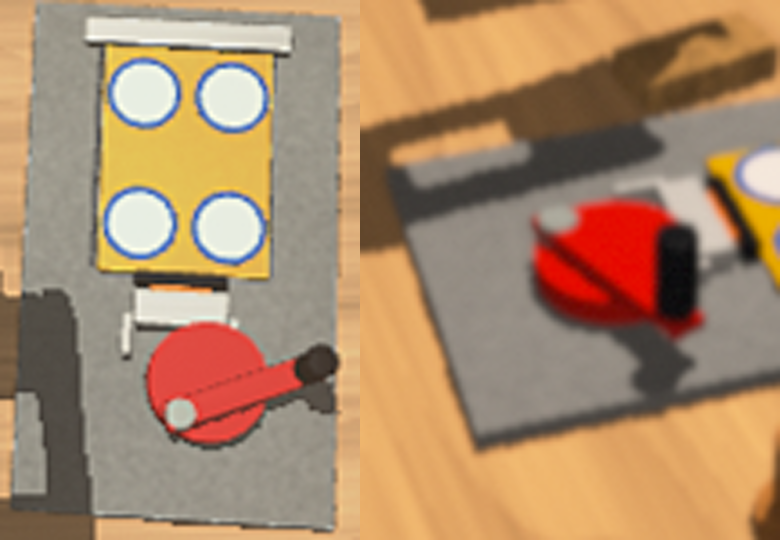

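Pad now pressed: visible stem shrank from about 9 to about 5 mm, i.e. roughly 4 mm in, as the cam angle also gives; panel at the fence and between the lines. Now the feet.

```bash
cat >> h.py <<'E'
from scipy.optimize import least_squares
def feet(im,roi=(285,120,520,330)):
    m=mask(im,(8,110,60),(16,255,255),roi);T=manip.camera_info('top')['camera_from_world'];cam=(-T[:3,:3].T@T[:3,3])[:2];out=[]
    m=cv2.morphologyEx(m,cv2.MORPH_OPEN,np.ones((3,3)))
    for c in cv2.findContours(m,0,cv2.CHAIN_APPROX_NONE)[0]:
        ar=cv2.contourArea(c)
        if not 90<ar<600: continue
        P=np.array([ray('top',q[0],.058)[:2] for q in c]);d=P.mean(0)-cam;d/=np.linalg.norm(d)
        s=P@d;cen=P[s.argmax()]-.018*d
        for _ in range(3):
            F=P[((P-cen)@d>.004)&(abs(np.linalg.norm(P-cen,axis=1)-.018)<.006)]
            cen=least_squares(lambda v:np.linalg.norm(F-v,axis=1)-.018,cen).x
        out.append(cen);print('foot?',cen.round(4),'area',ar,'px',c.mean(0)[0].round(),'n',len(F))
    return out
def circles(im):
    m=mask(im,(0,0,170),(180,60,255),(362,180,420,252));o=[]
    for c in cv2.findContours(m,0,cv2.CHAIN_APPROX_NONE)[0]:
        if cv2.contourArea(c)>100:
            p=ray('top',cv2.fitEllipse(c)[0],.017);o.append(p[:2]);print('circle',p.round(4))
    return o
E
python3 - <<'E'
from h import *
im=cv2.imread('pics/top13.png');feet(im);circles(im)
c=np.array([.5981,-.1892]);t=np.deg2rad(-4.82)
for u in(52,-52):
    for v in(34,-34):print('model',(c+np.array([[np.cos(t),-np.sin(t)],[np.sin(t),np.cos(t)]])@np.array([u,v])/1000).round(4))
E
```

```text
foot? [ 0.7863 -0.2244] area 152.5 px [394. 144.] n 17
foot? [ 0.8105 -0.4747] area 169.5 px [480. 133.] n 12
foot? [ 0.8232 -0.3267] area 156.5 px [428. 130.] n 14
foot? [ 0.8325 -0.5339] area 292.5 px [512. 130.] n 16
circle [ 0.5439 -0.219   0.017 ]
circle [ 0.5503 -0.1509  0.017 ]
circle [ 0.6479 -0.2278  0.017 ]
circle [ 0.6534 -0.16    0.017 ]
model [ 0.6528 -0.1597]
model [ 0.6471 -0.2274]
model [ 0.5491 -0.151 ]
model [ 0.5434 -0.2187]
```

```bash
sed -i 's/mask(im,(8,110,60),(16,255,255),roi)/mask(im,(3,90,60),(14,255,255),roi)/' h.py; python3 - <<'E'
from h import *
for n in('top0','top13'):
    im=cv2.imread(f'pics/{n}.png')
    for roi in((290,160,345,205),(440,190,500,300)):feet(im,roi)
E
```

```text
foot? [0.6968 0.0008] area 163.0 px [321. 181.] n 15
foot? [ 0.446  -0.3901] area 315.0 px [470. 266.] n 16
foot? [ 0.553  -0.3979] area 314.0 px [469. 227.] n 16
foot? [ 0.6304 -0.4094] area 160.5 px [465. 194.] n 10
foot? [0.6968 0.0014] area 270.0 px [322. 182.] n 15
foot? [ 0.4457 -0.39  ] area 316.0 px [470. 267.] n 17
foot? [ 0.5669 -0.4239] area 311.0 px [479. 222.] n 17
foot? [ 0.6304 -0.4094] area 161.0 px [465. 194.] n 10
```

Foot b has been shifted to (0.567,-0.424); the others are where they were. Pick foot a first.

Call:
servo_tool(
  rows=[
    [[0,0,0,-0.0163,0.0281,0,0.4],[0,0,0,-0.0163,0.0281,0,0.4],[0,0,0,-0.0163,0.0281,0,0.4],[0,0,0,-0.0163,0.0281,0,0.4],[0,0,0,0,0,0.035,0.4],[0,0,0,0,0,0.035,0.4],[0,0,0,0,0,0.02,0.4],[0,0,0,0,0,0,0.4]],
  ],
)

```text
t: 36.13
tcp_pos: [0.6888, -0.0076, 0.1217]
tool_rot: [0.737, 0.676, -0.004, -0.007]
force: [-0.5, 0.8, -1.2]
finger_gap: 0.697
gripper_force: 0.0
```

Call:
servo_tool(
  rows=[
    [[0,0,0,0,0,0,0.4],[0,0,0,0,0,0,0.4]],
  ],
)

```text
t: 36.3
tcp_pos: [0.6945, -0.0072, 0.1295]
tool_rot: [0.736, 0.676, 0.001, -0.001]
force: [0.4, -0.6, 0.9]
finger_gap: 0.7
gripper_force: 0.0
```

```bash
cat >> h.py <<'E'
def go(x,y,z):
    s,r=st();print('tool delta',r.inv().apply(np.array([x,y,z])-s['tcp_pos']).round(4))
E
python3 -c "
from h import *
go(.697,.001,.042)"
```

```text
36.3 q [-0.17  0.76  1.34  0.    1.05 -0.09] p [ 0.6945 -0.0072  0.1295] F [ 0.4 -0.6  0.9] gap 0.7
[[ 0.085  0.996  0.001]
 [ 0.996 -0.085  0.003]
 [ 0.003  0.    -1.   ]]
tool delta [0.0081 0.0017 0.0876]
```

Call:
servo_tool(
  rows=[
    [[0,0,0,0.008,0.0017,0,0.4],[0,0,0,0,0,0.025,0.4],[0,0,0,0,0,0.025,0.4],[0,0,0,0,0,0.02,0.4],[0,0,0,0,0,0.0175,0.4],[0,0,0,0,0,0,0.4],[0,0,0,0,0,0,0.4],[0,0,0,0,0,0,0]],
  ],
)

```text
t: 36.97
tcp_pos: [0.6978, 0.0023, 0.0429]
tool_rot: [0.736, 0.677, 0.002, -0.0]
force: [0.2, 0.0, 1.0]
finger_gap: 0.571
gripper_force: 0.0
```

Call:
servo_tool(
  rows=[
    [[0,0,0,0,0,0,-1],[0,0,0,0,0,0,-1],[0,0,0,0,0,0,-1],[0,0,0,0,0,0,-1],[0,0,0,0,0,0,-1]],
  ],
  squeeze=30,
)

```text
t: 37.38
tcp_pos: [0.698, 0.002, 0.0433]
tool_rot: [0.736, 0.677, 0.002, 0.0]
force: [-0.4, 0.8, 6.2]
finger_gap: 0.41
gripper_force: 30.6
```

Call:
servo_tool(
  rows=[
    [[0,0,0,0,0,-0.02,-1],[0,0,0,0,0,-0.03,-1],[0,0,0,0,0,-0.03,-1],[0,0,0,0,0,-0.03,-1],[0,0,0,0,0,0,-1],[0,0,0,0,0,0,-1]],
  ],
)

```text
t: 37.88
tcp_pos: [0.6978, 0.0014, 0.1537]
tool_rot: [0.736, 0.677, 0.002, 0.001]
force: [-0.8, 0.3, -1.9]
finger_gap: 0.416
gripper_force: 30.2
```

```bash
python3 -c "
from h import *
go(.653,-.160,.07)"
```

```text
37.8833 q [-0.16  0.73  1.32  0.    1.09 -0.08] p [0.6978 0.0014 0.1537] F [-0.8  0.3 -1.9] gap 0.416
[[ 0.084  0.996  0.004]
 [ 0.996 -0.084  0.003]
 [ 0.003  0.004 -1.   ]]
tool delta [-0.1648 -0.0315  0.0831]
```

Call:
servo_tool(
  rows=[
    [[0,0,0,-0.0275,-0.0053,0,-1],[0,0,0,-0.0275,-0.0053,0,-1],[0,0,0,-0.0275,-0.0053,0,-1],[0,0,0,-0.0275,-0.0053,0,-1],[0,0,0,-0.0275,-0.0053,0,-1],[0,0,0,-0.0275,-0.005,0,-1],[0,0,0,0,0,0.03,-1],[0,0,0,0,0,0.03,-1]],
  ],
)

```text
t: 38.55
tcp_pos: [0.6512, -0.1626, 0.0901]
tool_rot: [0.737, 0.676, 0.001, -0.0]
force: [-0.0, -0.4, -0.9]
finger_gap: 0.413
gripper_force: 30.2
```

Call:
servo_tool(
  rows=[
    [[0,0,0,0,0,0.018,-1],[0,0,0,0,0,0,-1],[0,0,0,0,0,0,-1]],
  ],
)

```text
t: 38.8
tcp_pos: [0.6491, -0.1592, 0.0696]
tool_rot: [0.736, 0.677, -0.0, -0.004]
force: [-0.7, -0.1, 0.3]
finger_gap: 0.412
gripper_force: 30.2
```

```bash
python3 -c "
from h import *
go(.653,-.160,.0605)"
```

```text
38.8 q [-0.41  0.81  1.43  0.    0.91 -0.33] p [ 0.6491 -0.1592  0.0696] F [-0.7 -0.1  0.3] gap 0.412
[[ 0.084  0.996 -0.007]
 [ 0.996 -0.084  0.006]
 [ 0.005 -0.007 -1.   ]]
tool delta [-0.0006  0.004   0.0091]
```

Call:
servo_tool(
  rows=[
    [[0,0,0,0,0,0,-1],[0,0,0,0,0,0,-1],[0,0,0,0,0,0,-1]],
  ],
)

```text
t: 39.05
tcp_pos: [0.6521, -0.16, 0.0737]
tool_rot: [0.736, 0.677, 0.001, -0.0]
force: [-0.7, 0.1, -1.1]
finger_gap: 0.413
gripper_force: 30.2
```

```bash
python3 -c "
from h import *
go(.653,-.160,.0605)"
```

```text
39.05 q [-0.41  0.8   1.43  0.    0.91 -0.33] p [ 0.6521 -0.16    0.0737] F [-0.7  0.1 -1.1] gap 0.413
[[ 0.083  0.997  0.001]
 [ 0.997 -0.083  0.002]
 [ 0.002  0.001 -1.   ]]
tool delta [0.0001 0.0009 0.0132]
```

Call:
servo_tool(
  rows=[
    [[0,0,0,0,0.0009,0.006,-1],[0,0,0,0,0,0.005,-1],[0,0,0,0,0,0.0025,-1],[0,0,0,0,0,0,-1],[0,0,0,0,0,0,-1],[0,0,0,0,0,0,-1]],
  ],
)

```text
t: 39.55
tcp_pos: [0.6522, -0.1599, 0.0601]
tool_rot: [0.736, 0.677, 0.001, -0.001]
force: [-1.4, 1.8, 7.2]
finger_gap: 0.416
gripper_force: 31.0
```

Call:
servo_tool(
  rows=[
    [[0,0,0,0,0,0,0],[0,0,0,0,0,0,0.1],[0,0,0,0,0,0,0.1],[0,0,0,0,0,-0.02,0.1],[0,0,0,0,0,-0.035,0.1],[0,0,0,0,0,-0.04,0.1],[0,0,0,0,0,0,0.4],[0,0,0,0,0,0,0.4]],
  ],
)

```text
t: 40.22
tcp_pos: [0.654, -0.161, 0.1567]
tool_rot: [0.736, 0.677, 0.002, 0.001]
force: [-0.0, 0.8, -0.2]
finger_gap: 0.701
gripper_force: 0.0
```

```bash
python3 -c "
from h import *
go(.567,-.424,.042)"
```

```text
40.2167 q [-0.41  0.7   1.39  0.    1.06 -0.33] p [ 0.654  -0.161   0.1567] F [-0.   0.8 -0.2] gap 0.701
[[ 0.084  0.996  0.005]
 [ 0.997 -0.084  0.001]
 [ 0.001  0.005 -1.   ]]
tool delta [-0.2695 -0.0652  0.1141]
```

Call:
servo_tool(
  rows=[
    [[0,0,0,-0.0385,-0.0093,0,0.4],[0,0,0,-0.0385,-0.0093,0,0.4],[0,0,0,-0.0385,-0.0093,0,0.4],[0,0,0,-0.0385,-0.0093,0,0.4],[0,0,0,-0.0385,-0.0093,0,0.4],[0,0,0,-0.0385,-0.0093,0,0.4],[0,0,0,-0.0385,-0.0093,0,0.4],[0,0,0,0,0,0,0.4]],
  ],
)

```text
t: 40.88
tcp_pos: [0.5611, -0.4313, 0.1509]
tool_rot: [0.738, 0.674, -0.001, -0.001]
force: [0.2, -0.4, 0.5]
finger_gap: 0.704
gripper_force: 0.0
```

Call:
servo_tool(
  rows=[
    [[0,0,0,0,0,0.02,0.4],[0,0,0,0,0,0,0.4],[0,0,0,0,0,0,0.4],[0,0,0,0,0,0,0.4]],
  ],
)

```text
t: 41.22
tcp_pos: [0.5644, -0.4222, 0.1319]
tool_rot: [0.736, 0.677, 0.001, -0.003]
force: [0.2, 0.6, 0.6]
finger_gap: 0.698
gripper_force: 0.0
```

```bash
python3 -c "
from h import *
im=manip.snapshot('top');cv2.imwrite('pics/top14.png',im);feet(im,(440,190,500,300))
b=manip.snapshot('side');cv2.imwrite('pics/side14.png',b)
go(.567,-.424,.042)"
```

```text
41.3167 q [-0.8   0.77  1.3   0.    1.08 -0.72] p [ 0.5652 -0.4226  0.1331] F [ 0.3 -0.4  0.2] gap 0.703
[[ 0.082  0.997 -0.001]
 [ 0.997 -0.082  0.003]
 [ 0.003 -0.001 -1.   ]]
tool delta [-0.0015  0.002   0.0911]
```

Call:
servo_tool(
  rows=[
    [[0,0,0,-0.0015,0.001,0.025,0.4],[0,0,0,0,0,0.025,0.4],[0,0,0,0,0,0.02,0.4],[0,0,0,0,0,0.02,0.4],[0,0,0,0,0,0,0.4],[0,0,0,0,0,0,0.4],[0,0,0,0,0,0,0.4],[0,0,0,0,0,0,0]],
  ],
)

```text
t: 41.98
tcp_pos: [0.5666, -0.4254, 0.045]
tool_rot: [0.736, 0.677, 0.001, 0.0]
force: [-0.2, -0.1, -0.9]
finger_gap: 0.575
gripper_force: 0.0
```

Call:
servo_tool(
  rows=[
    [[0,0,0,0,0,0,-1],[0,0,0,0,0,0,-1],[0,0,0,0,0,0,-1],[0,0,0,0,0,0,-1],[0,0,0,0,0,0,-1]],
  ],
  squeeze=30,
)

```text
t: 42.4
tcp_pos: [0.5665, -0.4255, 0.045]
tool_rot: [0.736, 0.677, 0.001, 0.0]
force: [0.3, 0.2, 6.3]
finger_gap: 0.413
gripper_force: 30.4
```

Call:
servo_tool(
  rows=[
    [[0,0,0,0,0,-0.02,-1],[0,0,0,0,0,-0.03,-1],[0,0,0,0,0,-0.03,-1],[0,0,0,0,0,-0.03,-1],[0,0,0,0,0,-0.01,-1],[0,0,0,0,0,0,-1]],
  ],
)

```text
t: 42.9
tcp_pos: [0.567, -0.4265, 0.1667]
tool_rot: [0.736, 0.677, 0.001, 0.002]
force: [-0.4, -0.3, -0.6]
finger_gap: 0.408
gripper_force: 30.1
```

```bash
python3 -c "
from h import *
go(.6475,-.2276,.07)"
```

```text
42.9 q [-0.8   0.73  1.27  0.    1.13 -0.72] p [ 0.567  -0.4265  0.1667] F [-0.4 -0.3 -0.6] gap 0.408
[[ 0.084  0.996  0.004]
 [ 0.997 -0.084 -0.002]
 [-0.002  0.004 -1.   ]]
tool delta [0.205  0.0632 0.0967]
```

Call:
servo_tool(
  rows=[
    [[0,0,0,0.0339,0.0105,0,-1],[0,0,0,0.0339,0.0105,0,-1],[0,0,0,0.0339,0.0105,0,-1],[0,0,0,0.0339,0.0105,0,-1],[0,0,0,0.0339,0.0105,0,-1],[0,0,0,0.0339,0.0105,0,-1],[0,0,0,0,0,0,-1],[0,0,0,0,0,0.03,-1]],
  ],
)

```text
t: 43.57
tcp_pos: [0.6489, -0.2259, 0.1367]
tool_rot: [0.735, 0.679, 0.002, 0.003]
force: [1.0, -1.4, -0.8]
finger_gap: 0.412
gripper_force: 30.2
```

Call:
servo_tool(
  rows=[
    [[0,0,0,0,0,0.03,-1],[0,0,0,0,0,0.03,-1],[0,0,0,0,0,0,-1],[0,0,0,0,0,0,-1],[0,0,0,0,0,0,-1],[0,0,0,0,0,0,-1],[0,0,0,0,0,0,-1]],
  ],
)

```text
t: 44.15
tcp_pos: [0.6464, -0.228, 0.0756]
tool_rot: [0.736, 0.677, 0.001, 0.0]
force: [-0.2, -0.5, -0.3]
finger_gap: 0.413
gripper_force: 30.3
```

```bash
python3 -c "
from h import *
go(.6475,-.2291,.062)"
```

```text
44.15 q [-0.5   0.82  1.39  0.    0.94 -0.42] p [ 0.6464 -0.228   0.0756] F [-0.2 -0.5 -0.3] gap 0.413
[[ 0.084  0.996  0.002]
 [ 0.996 -0.084  0.002]
 [ 0.002  0.002 -1.   ]]
tool delta [-0.001   0.0012  0.0136]
```

Call:
servo_tool(
  rows=[
    [[0,0,0,-0.001,0.001,0.006,-1],[0,0,0,0,0,0.005,-1],[0,0,0,0,0,0.003,-1],[0,0,0,0,0,0,-1],[0,0,0,0,0,0,-1],[0,0,0,0,0,0,-1]],
  ],
)

```text
t: 44.65
tcp_pos: [0.6467, -0.2287, 0.0617]
tool_rot: [0.736, 0.677, 0.001, -0.001]
force: [-1.8, 0.6, 9.8]
finger_gap: 0.41
gripper_force: 31.5
```

Call:
servo_tool(
  rows=[
    [[0,0,0,0,0,0,0],[0,0,0,0,0,0,0.1],[0,0,0,0,0,0,0.1],[0,0,0,0,0,-0.02,0.1],[0,0,0,0,0,-0.035,0.1],[0,0,0,0,0,-0.04,0.1],[0,0,0,0,0,0,0.4],[0,0,0,0,0,0,0.4]],
  ],
)

```text
t: 45.32
tcp_pos: [0.648, -0.2295, 0.1575]
tool_rot: [0.736, 0.677, 0.002, 0.001]
force: [-0.1, 0.5, -0.7]
finger_gap: 0.696
gripper_force: 0.0
```

```bash
python3 -c "
from h import *
go(.446,-.390,.042)"
```

```text
45.3167 q [-0.5   0.71  1.34  0.    1.08 -0.42] p [ 0.648  -0.2295  0.1575] F [-0.1  0.5 -0.7] gap 0.696
[[ 0.083  0.996  0.004]
 [ 0.997 -0.083  0.   ]
 [ 0.001  0.004 -1.   ]]
tool delta [-0.1769 -0.1884  0.1145]
```

Call:
servo_tool(
  rows=[
    [[0,0,0,-0.0253,-0.0269,0,0.4],[0,0,0,-0.0253,-0.0269,0,0.4],[0,0,0,-0.0253,-0.0269,0,0.4],[0,0,0,-0.0253,-0.0269,0,0.4],[0,0,0,-0.0253,-0.0269,0,0.4],[0,0,0,-0.0253,-0.0269,0,0.4],[0,0,0,-0.0253,-0.0269,0,0.4],[0,0,0,0,0,0,0.4]],
  ],
)

```text
t: 45.98
tcp_pos: [0.4384, -0.3925, 0.1524]
tool_rot: [0.738, 0.675, -0.0, -0.004]
force: [-0.4, 0.2, -0.4]
finger_gap: 0.698
gripper_force: 0.0
```

Call:
servo_tool(
  rows=[
    [[0,0,0,0,0,0.02,0.4],[0,0,0,0,0,0,0.4],[0,0,0,0,0,0,0.4],[0,0,0,0,0,0,0.4]],
  ],
)

```text
t: 46.32
tcp_pos: [0.4439, -0.3884, 0.1335]
tool_rot: [0.736, 0.677, 0.001, -0.003]
force: [0.0, -0.2, 0.4]
finger_gap: 0.701
gripper_force: 0.0
```

```bash
python3 -c "
from h import *
im=manip.snapshot('top');cv2.imwrite('pics/top15.png',im);feet(im,(440,200,500,300));feet(im,(355,170,440,260))
go(.446,-.390,.042)"
```

```text
foot? [ 0.649 -0.229] area 178.5 px [404. 196.] n 15
foot? [ 0.6532 -0.1604] area 159.0 px [379. 194.] n 16
46.3667 q [-0.91  0.64  1.62  0.    0.89 -0.83] p [ 0.4442 -0.3887  0.134 ] F [ 0.3 -0.2 -1.6] gap 0.7
[[ 0.082  0.997 -0.002]
 [ 0.997 -0.082  0.004]
 [ 0.004 -0.002 -1.   ]]
tool delta [-0.0015  0.002   0.092 ]
```

Call:
servo_tool(
  rows=[
    [[0,0,0,-0.0015,0.001,0.025,0.4],[0,0,0,0,0,0.025,0.4],[0,0,0,0,0,0.02,0.4],[0,0,0,0,0,0.02,0.4],[0,0,0,0,0,0,0.4],[0,0,0,0,0,0,0.4],[0,0,0,0,0,0,0.4],[0,0,0,0,0,0,0]],
  ],
)

```text
t: 47.03
tcp_pos: [0.4455, -0.3912, 0.0457]
tool_rot: [0.736, 0.677, 0.001, -0.0]
force: [-0.1, -0.0, -0.3]
finger_gap: 0.577
gripper_force: 0.0
```

Call:
servo_tool(
  rows=[
    [[0,0,0,0,0,0,-1],[0,0,0,0,0,0,-1],[0,0,0,0,0,0,-1],[0,0,0,0,0,0,-1],[0,0,0,0,0,0,-1]],
  ],
  squeeze=30,
)

```text
t: 47.45
tcp_pos: [0.4453, -0.3913, 0.0458]
tool_rot: [0.736, 0.677, 0.001, -0.0]
force: [0.1, 1.5, 7.0]
finger_gap: 0.412
gripper_force: 30.2
```

Call:
servo_tool(
  rows=[
    [[0,0,0,0,0,-0.02,-1],[0,0,0,0,0,-0.03,-1],[0,0,0,0,0,-0.03,-1],[0,0,0,0,0,-0.03,-1],[0,0,0,0,0,-0.03,-1],[0,0,0,0,0,0,-1]],
  ],
)

```text
t: 47.95
tcp_pos: [0.447, -0.3939, 0.1906]
tool_rot: [0.736, 0.677, 0.0, 0.005]
force: [0.9, -0.0, -0.2]
finger_gap: 0.408
gripper_force: 30.2
```

```bash
sed -i "s/def feet(im,roi=(285,120,520,330))/def feet(im,roi,Z=.058)/; s/q\[0\],.058)\[:2\] for q in c/q[0],Z)[:2] for q in c/" h.py; python3 -c "
from h import *
im=cv2.imread('pics/top15.png');feet(im,(355,170,440,260),.075)
go(.5437,-.2189,.07)"
```

```text
foot? [ 0.6435 -0.2254] area 178.5 px [404. 196.] n 15
foot? [ 0.6476 -0.1579] area 159.0 px [379. 194.] n 16
47.95 q [-0.91  0.56  1.57  0.    1.   -0.83] p [ 0.447  -0.3939  0.1906] F [ 0.9 -0.  -0.2] gap 0.408
[[ 0.083  0.996  0.006]
 [ 0.996 -0.083 -0.006]
 [-0.006  0.007 -1.   ]]
tool delta [0.1831 0.0809 0.1201]
```

Call:
servo_tool(
  rows=[
    [[0,0,0,0.026,0.0116,0,-1],[0,0,0,0.026,0.0116,0,-1],[0,0,0,0.026,0.0116,0,-1],[0,0,0,0.026,0.0116,0,-1],[0,0,0,0.026,0.0116,0,-1],[0,0,0,0.026,0.0116,0,-1],[0,0,0,0.026,0.0116,0,-1],[0,0,0,0,0,0,-1]],
  ],
)

```text
t: 48.62
tcp_pos: [0.5419, -0.2116, 0.1841]
tool_rot: [0.735, 0.678, 0.002, -0.003]
force: [0.2, 1.4, -0.6]
finger_gap: 0.412
gripper_force: 30.2
```

Call:
servo_tool(
  rows=[
    [[0,0,0,0,0,0.03,-1],[0,0,0,0,0,0.03,-1],[0,0,0,0,0,0.03,-1],[0,0,0,0,0,0.015,-1],[0,0,0,0,0,0,-1],[0,0,0,0,0,0,-1],[0,0,0,0,0,0,-1],[0,0,0,0,0,0,-1]],
  ],
)

```text
t: 49.28
tcp_pos: [0.5415, -0.2168, 0.0811]
tool_rot: [0.736, 0.677, 0.001, -0.0]
force: [-0.2, -0.3, -0.9]
finger_gap: 0.413
gripper_force: 30.2
```

```bash
python3 -c "
from h import *
go(.5437,-.2202,.0627)"
```

```text
49.2833 q [-0.57  0.71  1.67  0.    0.77 -0.49] p [ 0.5415 -0.2168  0.0811] F [-0.2 -0.3 -0.9] gap 0.413
[[ 0.084  0.996  0.001]
 [ 0.996 -0.084  0.002]
 [ 0.002  0.001 -1.   ]]
tool delta [-0.0032  0.0024  0.0183]
```

Place it, then move clear and check all three.

Call:
servo_tool(
  rows=[
    [[0,0,0,-0.003,0.0023,0.006,-1],[0,0,0,0,0,0.006,-1],[0,0,0,0,0,0.004,-1],[0,0,0,0,0,0.003,-1],[0,0,0,0,0,0,-1],[0,0,0,0,0,0,-1],[0,0,0,0,0,0,-1]],
  ],
)

```text
t: 49.87
tcp_pos: [0.5428, -0.2194, 0.0625]
tool_rot: [0.736, 0.677, 0.001, -0.001]
force: [-2.2, 0.7, 13.1]
finger_gap: 0.413
gripper_force: 31.7
```

Call:
servo_tool(
  rows=[
    [[0,0,0,0,0,0,0],[0,0,0,0,0,0,0.1],[0,0,0,0,0,0,0.1],[0,0,0,0,0,-0.02,0.1],[0,0,0,0,0,-0.035,0.1],[0,0,0,0,0,-0.04,0.1],[0,0,0,0,0,-0.04,0.1],[0,0,0,0.03,0,0,0.1]],
  ],
)

```text
t: 50.53
tcp_pos: [0.5507, -0.1965, 0.2033]
tool_rot: [0.737, 0.675, 0.003, 0.008]
force: [2.3, -0.4, 1.5]
finger_gap: 0.551
gripper_force: 0.0
```

Call:
servo_tool(
  rows=[
    [[0,0,0,0.038,0,0,0.1],[0,0,0,0.038,0,0,0.1],[0,0,0,0.038,0,0,0.1],[0,0,0,0.038,0,0,0.1],[0,0,0,0.038,0,0,0.1],[0,0,0,0.038,0,0,0.1],[0,0,0,0.038,0,0,0.1],[0,0,0,0,0,0,0.1]],
  ],
)

```text
t: 51.2
tcp_pos: [0.5669, 0.0818, 0.1961]
tool_rot: [0.734, 0.679, 0.001, -0.003]
force: [-0.3, -0.7, 0.2]
finger_gap: 0.548
gripper_force: 0.0
```

```bash
python3 -c "
from h import *
st()
a=manip.snapshot('top');cv2.imwrite('pics/top16.png',a);b=manip.snapshot('side');cv2.imwrite('pics/side16.png',b)
feet(a,(355,170,440,260),.075)
q=rect(cv2.convexHull(big(mask(a,(18,120,80),(35,255,255),(340,165,440,300)))),'top',.017);print(q)
# predicted flange outlines (z=.029 top rim r27) at targets drawn thin
f=lambda i,s:cv2.resize(i,None,fx=s,fy=s,interpolation=2)
A=f(a[170:270,350:430],5);B=f(b[240:345,300:425],3.2)
H=max(A.shape[0],B.shape[0]);P=lambda x:np.vstack([x,np.zeros((H-x.shape[0],x.shape[1],3),np.uint8)])
cv2.imwrite('pics/z16.png',np.hstack([P(A),P(B)]))
"
```

```text
51.2 q [-0.05  0.53  1.62  0.01  1.    0.02] p [0.5669 0.0818 0.1961] F [-0.3 -0.7  0.2] gap 0.548
[[ 0.077  0.997 -0.002]
 [ 0.997 -0.077  0.006]
 [ 0.006 -0.003 -1.   ]]
foot? [ 0.5387 -0.2189] area 268.5 px [405. 233.] n 18
foot? [ 0.6435 -0.2254] area 178.0 px [404. 196.] n 15
foot? [ 0.6476 -0.1578] area 173.5 px [379. 195.] n 17
((598.5818481445312, -188.4738006591797), (129.20895385742188, 181.45352172851562), 85.55842590332031)
```

View pics/z16.png

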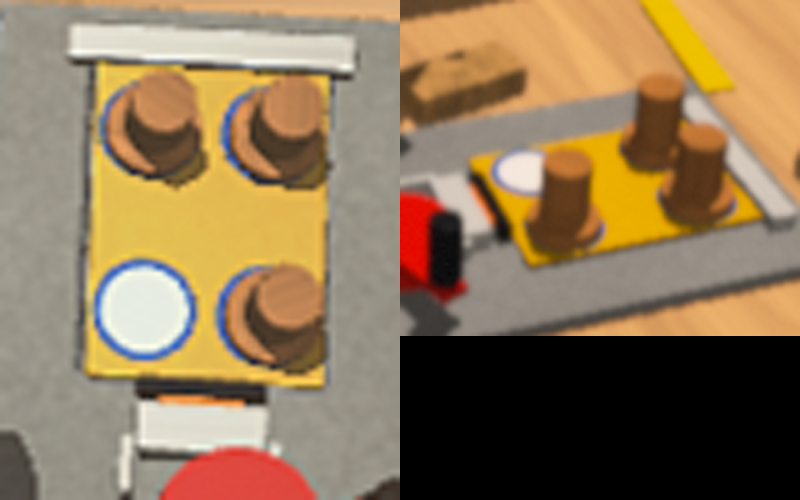

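All three stand upright on circles; rims showing more on the +x side in the side view hint at a few mm of offset. I compare flange and circle centres in the same camera.

```bash
python3 - <<'E'
from h import *
tg=[(.653,-.160),(.6475,-.2276),(.5437,-.2189)]
for n in('side','top'):
    T=manip.camera_info(n)['camera_from_world'];cam=(-T[:3,:3].T@T[:3,3])[:2]
    i0=cv2.imread(f'pics/{n}13.png');i1=cv2.imread(f'pics/{n}16.png')
    for t in tg:
        u,v=proj(n,[*t,.017]).astype(int)
        m=mask(i0,(0,0,150),(180,80,255),(u-26,v-26,u+27,v+27));c=min((c for c in cv2.findContours(m,0,1)[0] if cv2.contourArea(c)>80),key=lambda c:np.hypot(*(c.mean(0)[0]-(u,v))))
        cc=ray(n,cv2.fitEllipse(cv2.convexHull(c))[0],.017)[:2]
        m=mask(i1,(3,90,40),(15,255,255),(u-30,v-50,u+31,v+26)) if n=='side' else mask(i1,(3,90,60),(15,255,255),(u-14,v-16,u+16,v+16))
        k=min((c for c in cv2.findContours(m,0,cv2.CHAIN_APPROX_NONE)[0] if cv2.contourArea(c)>80),key=lambda c:np.hypot(*(c.mean(0)[0]-(u,v))))
        r=[]
        for Z,R_,sg in((.017,.027,-1),(.075,.018,1)):
            P=np.array([ray(n,q[0],Z)[:2] for q in k]);d=np.array(t)-cam;d/=np.linalg.norm(d)
            s=sg*(P@d);cen=P[s.argmax()]-sg*R_*d
            for _ in range(4):
                F=P[(sg*((P-cen)@d)>.3*R_)&(abs(np.linalg.norm(P-cen,axis=1)-R_)<.005)]
                if len(F)>4: cen=least_squares(lambda w:np.linalg.norm(F-w,axis=1)-R_,cen).x
            r.append(((cen-cc)*1000).round(1));r.append(len(F))
        print(n,'circle',cc.round(4),'flange-circle mm',r[0],r[1],'top-circle',r[2],r[3])
E
```

```text
side circle [ 0.662  -0.1216] flange-circle mm [ -11.9 -100.5] 25 top-circle [18.9 92.4] 13
side circle [ 0.6484 -0.2253] flange-circle mm [1.7 3.2] 25 top-circle [ 15.7 116.1] 15
side circle [ 0.5449 -0.217 ] flange-circle mm [2.1 3.6] 28 top-circle [-6.5 -8.4] 17
top circle [ 0.6552 -0.1602] flange-circle mm [ 0.5 -2.6] 21 top-circle [-7.5  1.7] 16
top circle [ 0.6484 -0.2301] flange-circle mm [ 1.7 -1.2] 22 top-circle [-4.4  4.5] 14
top circle [ 0.5465 -0.22  ] flange-circle mm [-1.1 -2.9] 22 top-circle [-6.9  0.9] 16
```

```bash
python3 -c "
from station import manip
print(manip.sign_off())"
```

```text
the job is handed in; nothing more can be done
None
```

The job is handed in at about 51 s. The panel is flipped marked side up and clamped against the fence, with the pad pressed in roughly 4 mm by estimate. The three feet present stand on circles of their own, centred to within a few mm (not measured more closely), including the one knocked aside during the run.

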